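# Go / no-go check of a reamed bush block in the vice

## Task

Check the bore of the block held in the little vice with the double-ended plug gauge: push the long go end gently in until its collar is seated against the block's face, then take it out and press the stepped no-go end gently into the same bore, only its short pilot going in, until the step stops it, and keep the press on for a good second to prove that it is refused. Then lay the gauge back in its rest, either way round, and let go. Never force the gauge, do not drop it, and leave the ring, the spacer, the tray and the flat box lying near where they are.

Things in the scene. Friction and masses are not known exactly. Their poses are not given: they have to be found in the camera images.
- gauge: double-ended plug gauge lying level in its rest, 142 mm long, 0.15 to 0.3 kg. Origin mid-handle on its axis; x runs along it to the go end; z up at the start. Handle: square bar 26 x 26 mm, 80 mm long (x = -40 to 40 mm), gripped across its flat sides at its middle, between the rest's saddles. At each end of the handle a round collar 30 mm across, 6 mm long (to x = 46 and -46 mm)
- go_tip (a point): centre of the go end's face (gauge x = +76 mm). The go end is a plain round plug 20 mm across and 30 mm long (gauge x = 46 to 76 mm), its nose bevelled 1 mm
- go_mid (a point): point on the axis halfway along the go plug (gauge x = +61 mm); with the go end fully home it lies at the middle of the block
- nogo_tip (a point): centre of the no-go end's face (gauge x = -66 mm). The no-go end is a plug 25 mm across and 14 mm long (gauge x = -46 to -60 mm), then a smaller pilot 18 mm across and 6 mm long (x = -60 to -66 mm)
- vice: small fixed steel vice, base 50 x 110 mm, jaws' top 82 mm above the bench. Origin at the underside of its base, z up; the bore runs along its x. It holds an aluminium block, 56 mm wide and high (top at up to 91 mm), 30 mm thick along x, with a round through bore 21.2 mm across, square to its faces, without a lead-in, open at both faces: use either, not necessarily the same for both ends
- bore (a point): point of the vice (0, 0, 60 mm; axes as the vice) where the middle of the bore should be, the block's faces then 15 mm from it along x. But the block sits carelessly in the jaws: the true bore is off this point by up to 3 mm along y, 3 mm along z and 1.2 mm along x, which no listed pose shows; it must be felt for. The block holds still while it is gauged
- rest: fixed black gauge rest, base 90 x 56 mm, 6 mm thick, with two saddles 8 mm thick at x = +30 and -30 mm, floor 32 mm above the bench, between outward-flared cheeks 46 mm high, 30 mm apart at the floor. Open between the saddles, for the fingers. Origin at the underside of its base, z up, x along the gauge; the lying gauge's origin is at (0, 0, 45 mm), x within 3 mm
- spare_bush: loose steel ring 34 mm across, 16 mm high, lying flat on the bench; origin under its centre; to be left alone
- spacer: loose steel spacer 45 x 25 x 12 mm lying on the bench; origin under its centre; to be left alone
- parts_tray: small open red tray 90 x 90 x 30 mm; origin under its centre; to be left alone
- slide_box: flat box 89 x 89 x 26 mm; origin under its centre; to be left alone
Things that resemble listed ones, but are neither listed nor needed, are in the scene too. Leave any blue look-alike of the rest alone. Leave any purple look-alike of the gauge alone.

How it is judged (in metres and radians):
On the way, in this order (a step that is already met when the one before it is completed fails the run):
1. the go end is fully home in the bore: collar up against the block's face, pressing on it with more than 3 N (x of go_mid in the frame of vice between -0.0026 and 0.0026 m and y of go_mid in the frame of vice between -0.006 and 0.006 m and z of go_mid in the frame of vice between 0.054 and 0.066 m and angle between the x axis of gauge and the x axis of vice, either way round below 0.12 rad and contact force between gauge and vice above 3 N), for 0.3 s.
2. the no-go end is pressed into the bore by its pilot alone, at more than 4 N, and is refused there (x of nogo_tip in the frame of vice between -0.0125 and 0.0125 m and y of nogo_tip in the frame of vice between -0.006 and 0.006 m and z of nogo_tip in the frame of vice between 0.054 and 0.066 m and angle between the x axis of gauge and the x axis of vice, either way round below 0.12 rad and contact force between gauge and vice above 4 N), for 0.6 s.
At the end, for the whole second after the job is handed in: the gauge lies at rest in its rest, either way round: its middle within 9 mm along and 6 mm across of the rest's middle, 40 to 50 mm above the bench, its axis within 7 degrees of the rest's, let go (x of gauge in the frame of rest between -0.009 and 0.009 m and y of gauge in the frame of rest between -0.006 and 0.006 m and z of gauge in the frame of rest between 0.04 and 0.05 m and angle between the x axis of gauge and the x axis of rest, either way round below 0.12 rad and linear speed of gauge below 0.02 m/s); the robot touches nothing.
It fails at once if the gauge is forced: more than 25 N between it and the block or vice (contact force between gauge and vice above 25 N).
It fails at once if the gauge is dropped onto the bench (height (world z) of gauge below 0.032 m).
It fails at once if another thing on the bench is pushed more than 20 mm (distance of any of spare_bush, spacer, parts_tray, slide_box from where it was at the start of the episode above 0.02 m).
It also fails if it takes over 72 s, if anything falls off the work surface, if the arm or the gripper's body presses on something with over 40 N, if the wrist force passes 120 N, or if a joint passes its speed limit or range.

## Robot

A 6-joint arm with a two-finger parallel gripper is mounted at the origin on the work surface. World frame = base frame: x ahead of the robot, y to its left, z up, the work surface at z = 0. Lengths are in m, angles in degrees, forces in N, time in s.
With the tool pointing down it reaches from about 0.35 to 0.875 m from the base axis. Payload 4.2 kg.
Tool frame: the origin (TCP) lies between the finger pads; the fingertips stand 17 mm ahead of it and the grasp point (between the pads) lies 2 mm behind it; z points along the fingers, y is the direction in which the jaws open and shut (so a half turn about z gives the same grasp; the last joint's range is limited). The gripper opens to 87 mm and grips with 3 to 60 N. Pads are 19 mm wide; open, the fingers measure 117 mm over their backs; the gripper's body (75 mm by 190 mm) begins 51 mm behind the grasp point.
Start: joints at [85.233, 22.042, 0.453, 0, -68.411, -14.817], TCP at [0.209, 0.589, 0.24] pointing down, gripper open.
Joint ranges: [-179.83, 179.83], [-69.29, 118.12], [-61.27, 80.66], [-181.25, 117.63], [-171.15, -9.14], [-177.46, 177.46]. Speed limits (degrees/s): [159.86, 159.86, 180, 180, 180, 180].

## Interface

Orientations are given as a 3x3 rotation matrix whose columns are the frame's x, y, z axes.
In Python, from station import r gives the robot as it stands.
- The arm moves only by the shell command python3 -m creep 'ROWS'. ROWS is JSON, a list of rows, each a list of 7 numbers: the opening, from 0 (shut) to 1 (fully open), then the shift along the tool's x, y, z scaled (see below), then the turn, a rotation vector about the tool's x, y, z scaled (see below). A call has 1 to 5 rows; each row is the pose to reach, as a shift and turn from the pose measured when the call began, along the tool's axes at that moment, turning the shorter way round; what a row does not reach only later rows make up. The controller multiplies each number of a shift by 300 mm and each number of a turn by 180 degrees. A row lasts 1/12 s, in which the tool goes at most 41.7 mm and 7.16 degrees, less where a joint would pass 70% of its speed; a pose out of reach is approached as far as the arm can. A call with a number of a shift or a turn outside -1 to 1 is refused whole. A call with a gripper value outside its range is refused whole. The fingers move at their own pace and stop on an object; the grip force is fixed at half the most. Time passes only in rows, so rows that repeat a pose let the fingers close. It gives the time, the measured TCP pose, the force and the opening at its end, in the units of the state.
- r.sense(): the state, without advancing time (a new reading comes with each control period).
- r.capture(name): name is "scene" or "top" or "wrist"; returns the picture (400x640x3 uint8, blue, green, red); there is no depth.
- r.camera_model(name): a dict with "mtx" (3x3 intrinsics, pixels), "R" (3x3) and "t" (3): a world point X has camera coordinates R X + t; the wrist camera has in their place "mount" (4x4, takes a point from camera to tool coordinates, whose origin is the TCP and whose axes are the flange's). Camera axes: x right, y down, z forward; pixel columns grow to the right and rows downward; lengths in m; the calibration is good to about 2 mm. The wrist camera is an equidistant fisheye: a pixel r from the principal point sees the ray r / f radians off the axis. A picture is of the moment at which its call begins: read the wrist's pose just before it. camera_model takes no time and is no camera call.
- r.finish_job(): hands the job in, once; it reports no verdict.
Trained networks look in the newest picture that a camera, given by its name, has taken for a name from the list of things; names that differ only in an ending like _2 or _b are one class to them, and where a whole thing is asked for, a point or a joint stands for the part that bears it (a point fixed in the world has none). Each returns a list of dicts, best first, with "score" (0 to 1); they miss things now and then, are a little off and sometimes report something else, mostly with a low value. They report only what shows in the picture. A call takes as long as a camera call. They do not tell look-alikes from the thing itself.
- r.recognise(camera, target): "rect" ([left, top, right, bottom] as shares, 0 to 1, of the picture: columns of its width, rows of its height, round what is visible of it).
- r.outline_of(camera, target): "pixels" (400x640 bool, what is visible of it) and "rect" ([left, top, right, bottom] as shares, 0 to 1, of the picture: columns of its width, rows of its height, round what is visible of it).
The state is a dict: "time_s": time; "joints": joint angles; "joint_velocities": joint speeds; "effort": joint torques, N m; "tcp_pos": TCP position; "ee_rot": TCP orientation; "wrist_force": force on the tool from outside, world axes, zero at the start; "moment": the same for the moment, N m; "gripper_width": opening from 0.0 (shut) to 1.0 (fully open).
Only numpy, scipy, OpenCV 4.12 (cv2) and the standard library are available. Lean on these libraries where they do the work, as an engineer would, in place of code of your own. Each camera call takes 0.05 s, during which the arm holds its last target.

## Working session

There is one attempt and no reset: what is moved stays moved. The work goes in short steps, Python scripts to look and compute and a shell command to move; the robot and the scene stay as the last step left them, time stands still between calls to the robot, and variables do not carry over. Pictures are saved under pics/ and viewed, and the job is handed in when it is done.

```bash
ls -la; mkdir -p pics
cat > look.py <<'E'
import sys,cv2
from station import r
for n in sys.argv[2:]:
    im=r.capture(n); cv2.imwrite(f'pics/{sys.argv[1]}_{n}.png',im)
E
python3 look.py a scene top wrist
python3 - <<'E'
from station import r
s=r.sense(); print(s)
for c in("scene","top","wrist"): print(c,r.camera_model(c))
E
```

```text
total 12
drwxr-xr-x  3 agent agent 4096 Dec  7 14:16 .
drwxr-xr-x 23 root  root  4096 Dec  7 14:16 ..
drwxr-xr-x  2 agent agent 4096 Dec  7 14:16 pics
{'time_s': 0.15, 'joints': array([ 8.52320205e+01,  2.20792867e+01,  3.97433906e-01, -1.97259601e-02,
       -6.84108812e+01, -1.48159345e+01]), 'joint_velocities': array([ 0.12340954, -0.05496409,  0.15825497,  0.02228414,  0.15325458,
        0.15159736]), 'effort': array([ 2.08533211e-04, -3.91052985e+01,  1.87587547e+01,  4.22235444e+00,
        1.23806027e-02, -1.32974842e-04]), 'tcp_pos': array([0.20934378, 0.58844401, 0.23872505]), 'ee_rot': array([[ 9.42109064e-01, -3.35306287e-01, -4.53553051e-04],
       [-3.35306578e-01, -9.42107734e-01, -1.58628244e-03],
       [ 1.04594638e-04,  1.64653038e-03, -9.99998639e-01]]), 'wrist_force': array([-0.51477025, -0.24505333, -1.06939409]), 'moment': array([-0.00332838,  0.00578393,  0.03129396]), 'gripper_width': 1.0011189907518487}
scene {'mtx': array([[383.42131495,   0.        , 315.53406651],
       [  0.        , 383.42131495, 208.63579506],
       [  0.        ,   0.        ,   1.
[... 407 characters left out ...]
4, -0.99994131, -0.00341375],
       [-0.99644415, -0.00996036, -0.08366504],
       [ 0.08362613,  0.00426185, -0.99648809]]), 't': array([-0.01063586,  0.49001207,  0.93281645])}
wrist {'mtx': array([[309.70691629,   0.        , 321.86341728],
       [  0.        , 309.70691629, 198.4778418 ],
       [  0.        ,   0.        ,   1.        ]]), 'mount': array([[-9.85947894e-04, -9.63188121e-01, -2.68826471e-01,
         7.22659645e-02],
       [ 9.99999469e-01, -1.03064655e-03,  2.51431642e-05,
         2.30476439e-04],
       [-3.01282673e-04, -2.68826303e-01,  9.63188625e-01,
        -1.45207349e-01],
       [ 0.00000000e+00,  0.00000000e+00,  0.00000000e+00,
         1.00000000e+00]])}
```

View pics/a_scene.png

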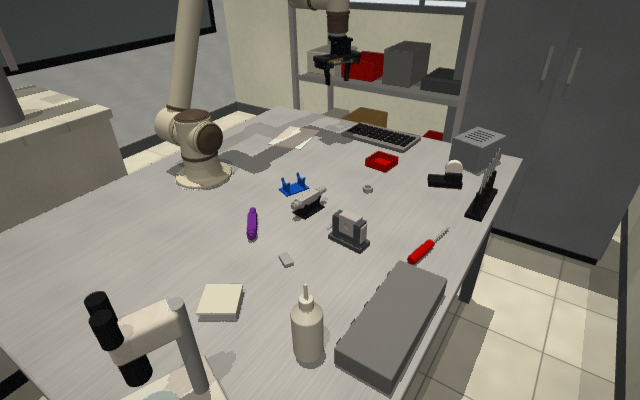

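View pics/a_top.png

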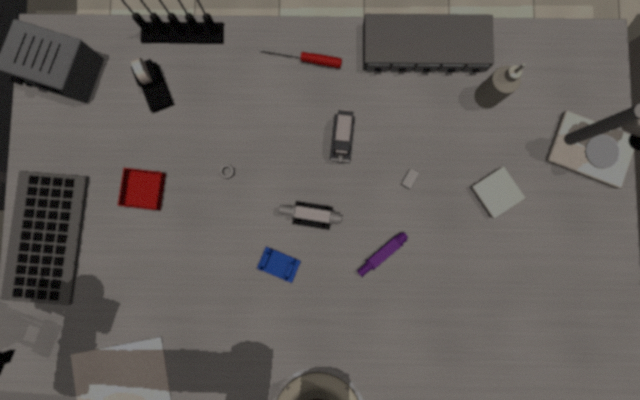

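View pics/a_wrist.png

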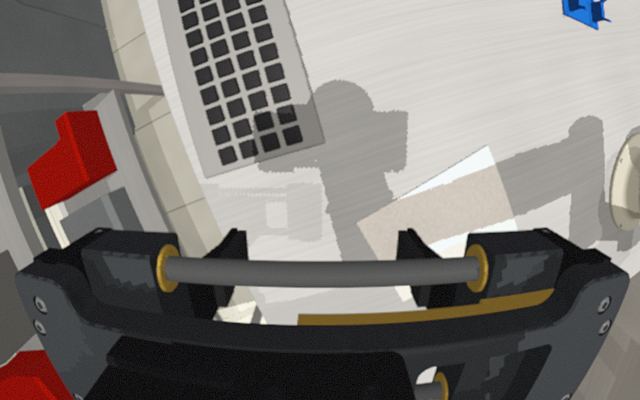

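Top view: gauge in the black rest at about (311,215), go end (longer) to the left at 277 (+y); vice at (343,136) with its bore along image columns (world ±y); blue rest at (280,265) and purple gauge at (383,255) are decoys. Compute positions.

```bash
cat > h.py <<'E'
import numpy as np,cv2
from station import r
def ray(cam,px,s=None):
    m=r.camera_model(cam);K=m['mtx'];px=np.asarray(px,float)
    u=(px[0]-K[0,2])/K[0,0];v=(px[1]-K[1,2])/K[1,1]
    if cam!='wrist':
        R=np.array(m['R']);t=np.array(m['t']); d=R.T@np.array([u,v,1]);o=-R.T@t
    else:
        s=s or r.sense(); th=np.hypot(u,v);
        c=np.array([np.sin(th)*u/th,np.sin(th)*v/th,np.cos(th)]) if th>1e-9 else np.array([0,0,1.])
        M=np.array(m['mount']); W=np.eye(4);W[:3,:3]=s['ee_rot'];W[:3,3]=s['tcp_pos'];T=W@M
        d=T[:3,:3]@c;o=T[:3,3]
    return o,d/np.linalg.norm(d)
def atz(cam,px,z,s=None):
    o,d=ray(cam,px,s);return o+d*(z-o[2])/d[2]
def proj(cam,X,s=None):
    m=r.camera_model(cam);K=m['mtx'];X=np.asarray(X,float)
    if cam!='wrist': c=np.array(m['R'])@X+m['t'];p=K@c;return p[:2]/p[2]
    s=s or r.sense();W=np.eye(4);W[:3,:3]=s['ee_rot'];W[:3,3]=s['tcp_pos'];T=np.linalg.inv(W@np.array(m['mount']))
    c=T[:3,:3]@X+T[:3,3];th=np.arctan2(np.hypot(c[0],c[1]),c[2]);ph=np.arctan2(c[1],c[0])
    return np.array([K[0,2]+K[0,0]*th*np.cos(ph),K[1,2]+K[1,1]*th*np.sin(ph)])
def tri(rays):
    A=0;b=0
    for o,d in rays:
        P=np.eye(3)-np.outer(d,d);A=A+P;b=b+P@o
    return np.linalg.solve(A,b)
def rotvec_rows(s,pos,Rt):
    "shift/300mm, turn/180deg in tool axes"
    R=s['ee_rot'];d=R.T@(np.asarray(pos)-s['tcp_pos'])/0.3
    w=cv2.Rodrigues(R.T@Rt)[0].ravel()/np.pi
    return np.round(d,4),np.round(w,4)
def st():
    s=r.sense();print('t%.2f'%s['time_s'],'tcp',np.round(s['tcp_pos'],4),'F',np.round(s['wrist_force'],1),'M',np.round(s['moment'],2),'g%.3f'%s['gripper_width']);return s
E
python3 - <<'E'
from h import *
for n in("gauge","vice","rest","spare_bush","spacer","parts_tray","slide_box"):
    for c in ("top",):
        for d in r.outline_of(c,n)[:3]:
            m=d['pixels'];ys,xs=np.nonzero(m);
            rc=cv2.minAreaRect(np.c_[xs,ys].astype(np.float32))
            z={'gauge':.045,'vice':.08,'rest':.03}.get(n,.01)
            print(n,round(d['score'],2),rc, np.round(atz(c,rc[0],z),3))
E
```

```text
gauge 0.96 ((381.8442077636719, 253.7130889892578), (12.163504600524902, 61.0735969543457), 50.19443130493164) [ 0.369 -0.141  0.045]
gauge 0.68 ((309.51776123046875, 213.8899688720703), (63.47005081176758, 11.783199310302734), 9.162346839904785) [0.457 0.022 0.045]
vice 0.67 ((341.88116455078125, 135.80738830566406), (21.09482765197754, 52.69179916381836), 5.19442892074585) [ 0.628 -0.049  0.08 ]
vice 0.65 ((309.752197265625, 214.02896118164062), (63.95280075073242, 12.4751615524292), 9.727579116821289) [0.455 0.02  0.08 ]
rest 0.95 ((278.0393371582031, 264.2672424316406), (38.421348571777344, 24.278167724609375), 23.629377365112305) [0.342 0.092 0.03 ]
rest 0.8 ((311.50543212890625, 214.9552001953125), (39.49877166748047, 24.637845993041992), 6.911226749420166) [0.455 0.017 0.03 ]
rest 0.51 ((341.8963317871094, 135.93292236328125), (20.98199462890625, 52.454978942871094), 6.340191841125488) [ 0.64  -0.051  0.03 ]
spare_bush 0.74 ((309.65283203125, 213.68490600585938), (64.68527221679688, 13.51449203491211), 10.619654655456543) [0.459 0.022 0.01 ]
spare_bush 0.44 ((226.0, 171.5), (13.0, 14.0), 90.0) [0.557 0.221 0.01 ]
spacer 0.8 ((409.9000549316406, 178.70001220703125), (12.074767112731934, 20.124608993530273), 26.56505012512207) [ 0.544 -0.212  0.01 ]
parts_tray 0.86 ((140.92660522460938, 188.87371826171875), (43.52336120605469, 38.90813446044922), 6.709836959838867) [0.513 0.42  0.01 ]
slide_box 0.7 ((496.93902587890625, 192.95120239257812), (39.95366287231445, 41.92912292480469), 57.094757080078125) [ 0.512 -0.416  0.01 ]
```

Run:
```python
from h import *
im=cv2.imread('pics/a_top.png');c=im[80:300,250:430];cv2.imwrite('pics/a_topc.png',cv2.resize(c,None,fx=4,fy=4,interpolation=cv2.INTER_CUBIC)[:600,:720])
```

```text
(no output)
```

View pics/a_topc.png

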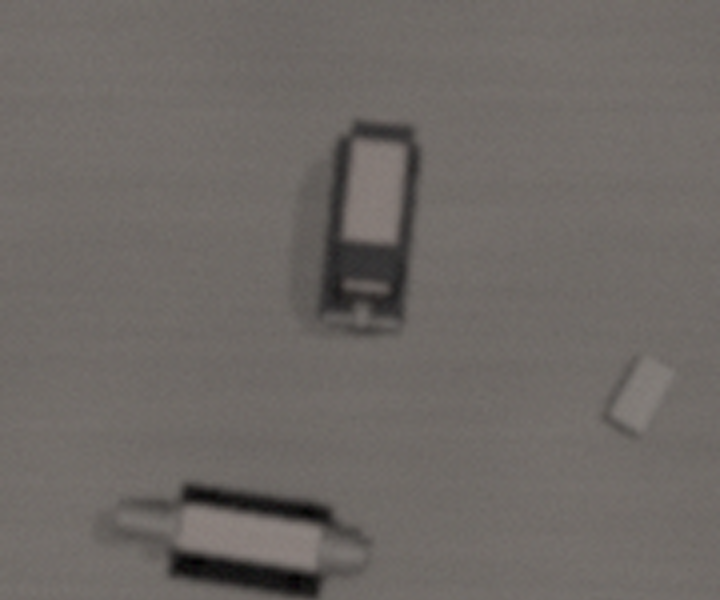

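Run:
```python
from h import *
s=st()
a=np.radians(-9)   # gauge yaw guess from image
R=s['ee_rot']
# target above gauge ; jaws(y tool) along world x-ish ; two options
for yaw in (0,):
  for sg in (1,-1):
    g=np.radians(90-8) # gauge axis dir angle approx: +y
    ax=np.array([np.cos(g),np.sin(g),0]); 
    x=sg*ax; z=np.array([0,0,-1.]);y=np.cross(z,x)
    Rt=np.c_[x,y,z]
    print(sg,rotvec_rows(s,[.42,.0,.30],Rt))
```

```text
t0.50 tcp [0.2095 0.5888 0.2395] F [ 0.6  0.9 -0.1] M [ 0.   -0.04 -0.02] g1.002
1 (array([ 1.3191,  1.6139, -0.2016]), array([ 0.    ,  0.    , -0.5644]))
-1 (array([ 1.3191,  1.6139, -0.2016]), array([ 0.    , -0.    ,  0.4356]))
```

```bash
python3 -m creep '[[1,0.5,0.43,-0.1,0,0,0.19],[1,0.5,0.43,-0.1,0,0,0.19],[1,0.5,0.43,-0.1,0,0,0.19],[1,0.5,0.43,-0.1,0,0,0.19],[1,0.5,0.43,-0.1,0,0,0.19]]'
python3 - <<'E'
from h import *
s=st(); g=np.radians(82);ax=-np.array([np.cos(g),np.sin(g),0]);z=np.array([0,0,-1.])
Rt=np.c_[ax,np.cross(z,ax),z]
print(rotvec_rows(s,[.50,.08,.30],Rt))
E
```

```text
time_s: 0.92
tcp_pos: [0.3083, 0.4146, 0.2703]
ee_rot: [[0.586, -0.81, 0.0], [-0.81, -0.586, 0.0], [-0.0, -0.0, -1.0]]
wrist_force: [-0.1, 0.1, 0.3]
gripper_width: 1.004
t0.92 tcp [0.3083 0.4146 0.2703] F [-0.1  0.1  0.3] M [ 0.13 -0.06  0.  ] g1.004
(array([ 1.2783,  0.1357, -0.0993]), array([-1.000e-04,  1.000e-04,  2.437e-01]))
```

```bash
python3 -m creep '[[1,0.66,0.07,-0.05,0,0,0.2],[1,0.66,0.07,-0.05,0,0,0.2],[1,0.66,0.07,-0.05,0,0,0.2],[1,0.66,0.07,-0.05,0,0,0.2],[1,0.66,0.07,-0.05,0,0,0.2]]'
python3 - <<'E'
from h import *
s=st(); g=np.radians(82);ax=-np.array([np.cos(g),np.sin(g),0]);z=np.array([0,0,-1.])
Rt=np.c_[ax,np.cross(z,ax),z]
print(rotvec_rows(s,[.50,.08,.30],Rt))
E
```

```text
time_s: 1.33
tcp_pos: [0.4079, 0.2396, 0.2859]
ee_rot: [[0.001, -1.0, 0.001], [-1.0, -0.001, 0.001], [-0.001, -0.001, -1.0]]
wrist_force: [1.1, -0.3, 1.0]
gripper_width: 0.999
t1.33 tcp [0.4079 0.2396 0.2859] F [ 1.1 -0.3  1. ] M [ 0.14 -0.1   0.06] g0.999
(array([ 0.5321, -0.3067, -0.047 ]), array([-0.0003,  0.0003,  0.0446]))
```

```bash
python3 -m creep '[[1,0.53,-0.31,-0.05,0,0,0.045],[1,0.53,-0.31,-0.05,0,0,0.045],[1,0.53,-0.31,-0.05,0,0,0.045],[1,0.53,-0.31,-0.05,0,0,0.045],[1,0.53,-0.31,-0.05,0,0,0.045]]'; python3 look.py b wrist;  python3 - <<'E'
from h import *
s=st();print(s['ee_rot'])
for n in("gauge","vice","rest"):
        for d in r.outline_of("wrist",n)[:3]:
            m=d['pixels'];ys,xs=np.nonzero(m);
            rc=cv2.minAreaRect(np.c_[xs,ys].astype(np.float32));z={'gauge':.045,'vice':.08,'rest':.03}.get(n,.01)
            print(n,round(d['score'],2),rc, np.round(atz('wrist',rc[0],z),3))
E
```

```text
time_s: 1.75
tcp_pos: [0.5024, 0.0773, 0.3016]
ee_rot: [[-0.143, -0.99, 0.002], [-0.99, 0.143, 0.001], [-0.001, -0.002, -1.0]]
wrist_force: [0.1, 0.2, 0.3]
gripper_width: 0.999
t1.80 tcp [0.5033 0.0763 0.3015] F [ 1.4 -1.2  0.9] M [-0.08 -0.26  0.01] g1.000
[[-1.44879781e-01 -9.89445908e-01  2.57747161e-03]
 [-9.89449239e-01  1.44879891e-01 -1.44728056e-04]
 [-2.30223224e-04 -2.57124549e-03 -9.99996668e-01]]
gauge 0.85 ((405.86883544921875, 14.057380676269531), (66.96328735351562, 22.022342681884766), 39.80556869506836) [ 0.361 -0.117  0.045]
gauge 0.57 ((350.2325134277344, 122.02442169189453), (23.653532028198242, 110.305419921875), 1.9091525077819824) [0.456 0.021 0.045]
vice 0.72 ((207.747802734375, 93.812744140625), (37.215576171875, 89.38129425048828), 83.8844985961914) [ 0.623 -0.043  0.08 ]
rest 0.8 ((432.49127197265625, 162.86329650878906), (42.29866409301758, 59.667572021484375), 16.313854217529297) [0.344 0.093 0.03 ]
rest 0.74 ((347.510986328125, 118.44139099121094), (40.129539489746094, 62.53700256347656), 1.123302698135376) [0.456 0.018 0.03 ]
rest 0.73 ((350.1851501464844, 122.51956176757812), (23.8759708404541, 109.3268051147461), 1.6365771293640137) [0.454 0.024 0.03 ]
```

View pics/b_wrist.png

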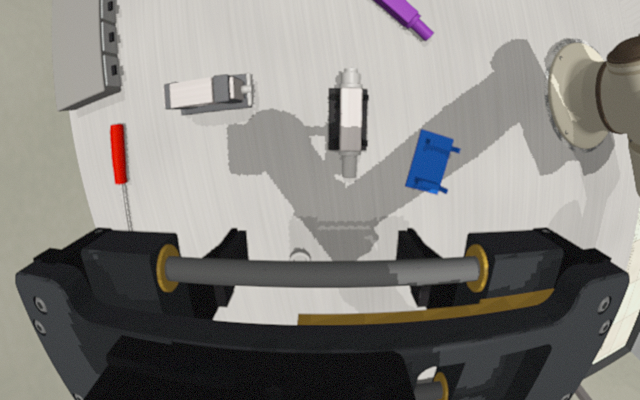

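Run:
```python
import cv2
im=cv2.imread('pics/b_wrist.png')
c=cv2.resize(im[50:200,300:410],None,fx=4,fy=4,interpolation=cv2.INTER_CUBIC);cv2.imwrite('pics/b1.png',c)
c=cv2.resize(im[60:130,150:270],None,fx=6,fy=6,interpolation=cv2.INTER_CUBIC);cv2.imwrite('pics/b2.png',c)
```

```text
(no output)
```

View pics/b1.png

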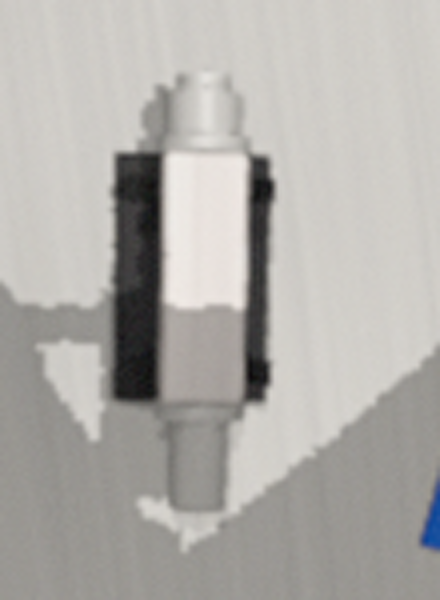

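View pics/b2.png

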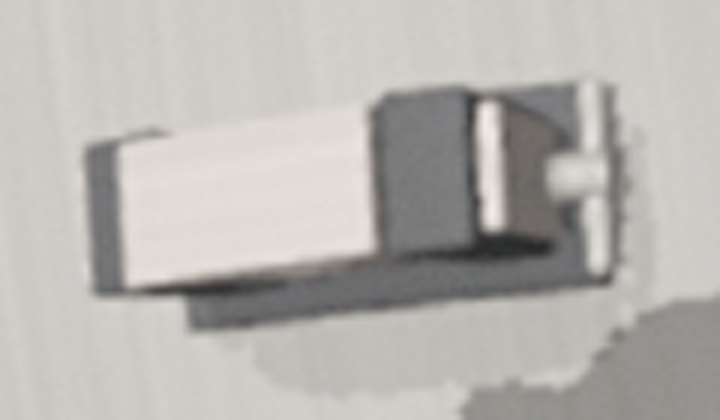

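Run:
```python
from h import *
s=r.sense()
o=np.array([300,50])
P=[atz('wrist',np.array(p)/4+o,.058,s) for p in((163,151),(249,152),(161,404),(243,405))]
c=np.mean(P,0);ax=(P[2]+P[3]-P[0]-P[1])/2;print('gauge',c,np.linalg.norm(ax),np.degrees(np.arctan2(ax[1],ax[0])),np.linalg.norm((P[1]+P[3]-P[0]-P[2])/2))
# axis from collars/tips at z .045? tips
o=np.array([150,60])
P=[atz('wrist',np.array(p)/6+o,.088,s) for p in((120,142),(375,102),(380,252),(128,290))]
c=np.mean(P,0);ax=(P[2]+P[3]-P[0]-P[1])/2;wy=(P[0]+P[3]-P[1]-P[2])/2
print('block',c,np.linalg.norm(ax),np.degrees(np.arctan2(ax[1],ax[0])),np.linalg.norm(wy),np.degrees(np.arctan2(wy[1],wy[0])))
# top camera check
o=np.array([250,80])
P=[atz('top',np.array(p)/4+o,.058) for p in((182,503),(325,520),(318,572),(178,555))]
c=np.mean(P,0);ax=(P[0]+P[3]-P[1]-P[2])/2;print('gauge top',c,np.linalg.norm(ax),np.degrees(np.arctan2(ax[1],ax[0])))
P=[atz('top',np.array(p)/4+o,.088) for p in((350,139),(411,139),(398,248),(342,243))]
c=np.mean(P,0);ax=(P[0]+P[1]-P[2]-P[3])/2;print('block top',c,np.linalg.norm(ax),np.degrees(np.arctan2(ax[1],ax[0])))
```

```text
gauge [0.45431268 0.01929544 0.058     ] 0.07978989919627313 81.43942997491536 0.026339379592561548
block [ 0.64078592 -0.04709069  0.088     ] 0.030853407223267904 83.51999268035883 0.05756819366836873 -5.498915420391369
gauge top [0.45501662 0.01408926 0.058     ] 0.07917315671326393 83.72686446023611
block top [ 0.64309547 -0.05247599  0.088     ] 0.059583272157550236 -5.195393499937427
```

```bash
python3 -m creep '[[1,0.05,-0.47,0.33,0,0,0],[1,0.05,-0.47,0.33,0,0,0],[1,0.05,-0.47,0.33,0,0,0],[1,0.05,-0.47,0.33,0,0,0],[1,0.05,-0.47,0.33,0,0,0]]'; python3 look.py c wrist;  python3 - <<'E'
from h import *
s=st();import pickle;pickle.dump(s,open('c.pkl','wb'))
E
```

```text
time_s: 2.37
tcp_pos: [0.6395, 0.0457, 0.1944]
ee_rot: [[-0.142, -0.99, -0.008], [-0.99, 0.142, -0.001], [0.002, 0.008, -1.0]]
wrist_force: [-0.6, 0.2, -1.2]
gripper_width: 0.996
t2.42 tcp [0.6387 0.0458 0.1958] F [ 0.7  0.6 -0.2] M [ 0.1  -0.07 -0.01] g0.993
```

View pics/c_wrist.png

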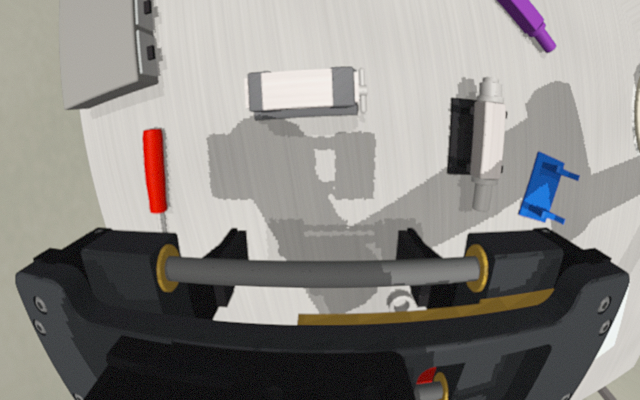

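Run:
```python
import cv2
im=cv2.imread('pics/c_wrist.png')
c=cv2.resize(im[55:130,235:380],None,fx=5,fy=5,interpolation=cv2.INTER_CUBIC);cv2.imwrite('pics/c1.png',c)
c=cv2.resize(im[65:220,440:520],None,fx=5,fy=5,interpolation=cv2.INTER_CUBIC)[:600*2];c=cv2.resize(im[65:215,430:520],None,fx=4,fy=4,interpolation=cv2.INTER_CUBIC);cv2.imwrite('pics/c2.png',c)
```

```text
(no output)
```

View pics/c1.png

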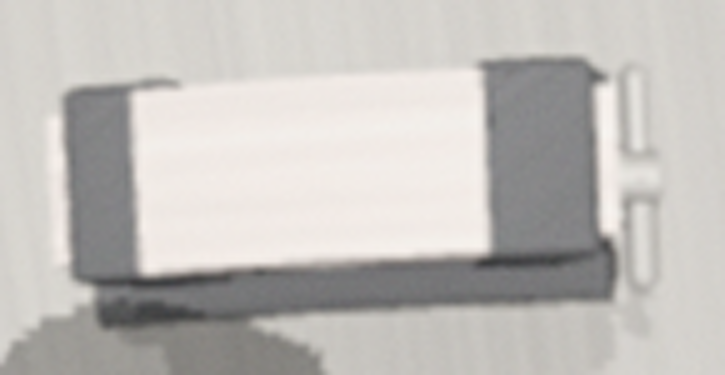

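View pics/c2.png

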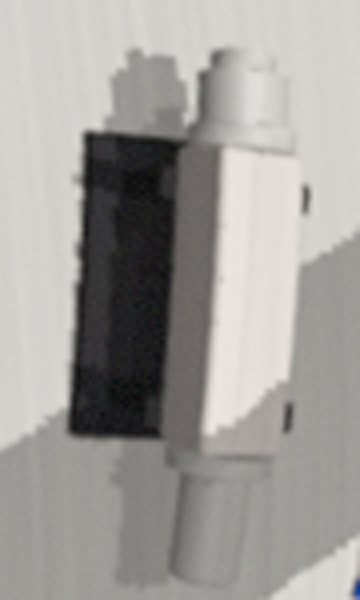

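Run:
```python
from h import *
import pickle
sc=pickle.load(open('c.pkl','rb'));
sb=dict(tcp_pos=np.array([.503,.0766,.3015]),ee_rot=np.array([[-.1445,-.9895,.0023],[-.9895,.1445,.0004],[-.0006,-.0024,-1]]))
def do(B,C,name,zs):
    P=[]
    for b,c in zip(B,C): P.append(tri([ray('wrist',b,sb),ray('wrist',c,sc)]))
    P=np.array(P);print(name,np.round(P,4).tolist(),'mean',P.mean(0))
    for z in zs:
        Q=np.array([atz('wrist',c,z,sc) for c in C]); u=(Q[1]+Q[2]-Q[0]-Q[3])/2; v=(Q[2]+Q[3]-Q[0]-Q[1])/2
        print(z,'C only mean',np.round(Q.mean(0),4),'u',np.linalg.norm(u),np.degrees(np.arctan2(u[1],u[0])),'v',np.linalg.norm(v),np.degrees(np.arctan2(v[1],v[0])))
A=np.array
do(A([(120,142),(375,102),(380,252),(128,290)])/6+A([150,60]),A([(132,90),(483,68),(492,255),(138,275)])/5+A([235,55]),'block',(.085,.088,.091))
do(A([(163,151),(249,152),(243,405),(161,404)])/4+A([300,50]),A([(218,145),(300,150),(277,450),(203,455)])/4+A([430,65]),'gauge',(.058,))
# jaw top outer corners z=.082
C=A([(65,92),(590,60),(600,252),(75,280)])/5+A([235,55])
do(C,C,'jaws',(.082,))
```

```text
block [[0.6692, -0.0688, 0.0904], [0.6129, -0.0634, 0.0874], [0.6159, -0.0327, 0.0897], [0.6729, -0.0382, 0.0897]] mean [ 0.64273118 -0.05079877  0.08932218]
0.085 C only mean [ 0.6431 -0.0508  0.085 ] u 0.05796570518069866 174.21475918707142 v 0.031230675751409632 83.85381719662341
0.088 C only mean [ 0.643  -0.0505  0.088 ] u 0.057286797209174616 174.21475918707142 v 0.03086489473213938 83.85381719662357
0.091 C only mean [ 0.6428 -0.0503  0.091 ] u 0.05660788923765064 174.21475918707142 v 0.03049911371286914 83.85381719662351
gauge [[0.4639, -0.025, 0.0599], [0.4371, -0.0222, 0.0576], [0.4496, 0.0563, 0.0585], [0.4757, 0.0525, 0.0636]] mean [0.45657634 0.01539812 0.05990792]
0.058 C only mean [0.4555 0.0157 0.058 ] u 0.024611294498001708 175.66623960355338 v 0.07904324418533681 82.23889358370369
jaws [[2.9275, -1.9403, -10.7266], [-1.2047, -2.0107, -13.9367], [-0.9787, -0.2088, -13.3744], [2.9285, -0.5287, -10.111]] mean [  0.91815414  -1.17213999 -12.03716047]
0.082 C only mean [ 0.6399 -0.0512  0.082 ] u 0.08764618873406575 174.25337120011093 v 0.032459420098471414 84.58234228022813
```

```bash
cat > to.py <<'E'
import sys
from h import *
# to.py x y z yaw(of gauge go dir, deg) -> row numbers
s=st(); x,y,z,g=map(float,sys.argv[1:5]); g=np.radians(g)
ax=-np.array([np.cos(g),np.sin(g),0]);zz=np.array([0,0,-1.])
Rt=np.c_[ax,np.cross(zz,ax),zz]
d,w=rotvec_rows(s,[x,y,z],Rt);print('row',d.tolist(),w.tolist(),'dist mm',np.round(np.linalg.norm(d)*300,1))
R=s['ee_rot'];print('yaw',np.round(np.degrees(np.arctan2(-R[1,0],-R[0,0])),2),'tilt',np.round(np.degrees(R[:2,2]),2))
E
python3 to.py .455 .0155 .13 82
```

```text
t2.42 tcp [0.6387 0.0458 0.1958] F [ 0.7  0.6 -0.2] M [ 0.1  -0.07 -0.01] g0.993
row [0.1866, 0.5901, 0.2242] [0.0024, -0.0006, -0.001] dist mm 197.5
yaw 81.82 tilt [-0.45 -0.05]
```

```bash
python3 -m creep '[[1,0.187,0.59,0.224,0.002,0,-0.001],[1,0.187,0.59,0.224,0.002,0,-0.001],[1,0.187,0.59,0.224,0.002,0,-0.001],[1,0.187,0.59,0.224,0.002,0,-0.001],[1,0.187,0.59,0.224,0.002,0,-0.001]]'; python3 to.py .455 .0155 .045 82; python3 look.py d wrist
```

```text
time_s: 2.83
tcp_pos: [0.4509, 0.0156, 0.1303]
ee_rot: [[-0.137, -0.991, -0.002], [-0.991, 0.137, -0.001], [0.001, 0.002, -1.0]]
wrist_force: [-0.1, 0.3, 0.3]
gripper_width: 0.998
t2.83 tcp [0.4509 0.0156 0.1303] F [-0.1  0.3  0.3] M [ 0.14 -0.   -0.  ] g0.998
row [-0.0019, -0.0141, 0.2842] [0.0005, -0.0005, 0.0005] dist mm 85.4
yaw 82.1 tilt [-0.11 -0.07]
```

View pics/d_wrist.png

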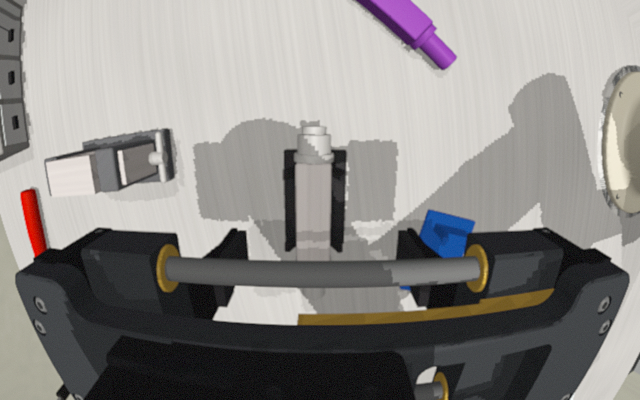

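Run:
```python
from h import *
im=cv2.imread('pics/d_wrist.png')
cv2.imwrite('pics/d1.png',cv2.resize(im[110:260,260:370],None,fx=4,fy=4,interpolation=cv2.INTER_CUBIC))
s=st()
for p in((296,163),(331,163),(296.5,232),(330,232)): print(atz('wrist',p,.058,s))
```

```text
t2.88 tcp [0.4425 0.0133 0.1272] F [-6.  -0.5 -2.5] M [ 0.03  0.93 -0.04] g0.996
[ 0.45272411 -0.0284715   0.058     ]
[ 0.42844961 -0.02491213  0.058     ]
[0.46076387 0.0225698  0.058     ]
[0.43607292 0.02616266 0.058     ]
```

View pics/d1.png

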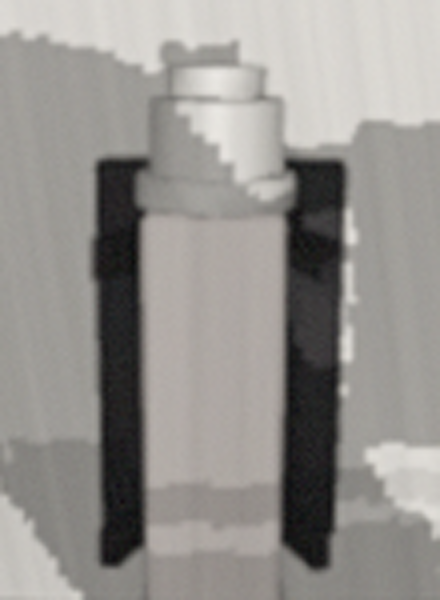

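```bash
python3 -m creep '[[1,0,-0.03,0,0,0,0],[1,0,-0.03,0,0,0,0]]';python3 to.py .455 .0155 .044 81.8
```

```text
time_s: 3.05
tcp_pos: [0.451, 0.0128, 0.1284]
ee_rot: [[-0.138, -0.99, -0.012], [-0.99, 0.138, -0.003], [0.004, 0.011, -1.0]]
wrist_force: [0.8, 0.2, 0.3]
gripper_width: 1.003
t3.05 tcp [0.451  0.0128 0.1284] F [0.8 0.2 0.3] M [ 0.09 -0.16 -0.03] g1.003
row [-0.012, -0.0152, 0.2812] [0.0036, -0.0013, 0.0016] dist mm 84.6
yaw 82.09 tilt [-0.67 -0.15]
```

```bash
python3 -m creep '[[1,-0.012,-0.015,0.06,0.0036,-0.0013,0.0016],[1,-0.012,-0.015,0.12,0.0036,-0.0013,0.0016],[1,-0.012,-0.015,0.18,0.0036,-0.0013,0.0016],[1,-0.012,-0.015,0.24,0.0036,-0.0013,0.0016],[1,-0.012,-0.015,0.28,0.0036,-0.0013,0.0016]]';python3 to.py .455 .0155 .044 81.8
```

```text
time_s: 3.47
tcp_pos: [0.4566, 0.0166, 0.044]
ee_rot: [[-0.142, -0.99, 0.002], [-0.99, 0.142, 0.0], [-0.001, -0.002, -1.0]]
wrist_force: [-0.4, 0.1, -0.0]
gripper_width: 0.996
t3.47 tcp [0.4566 0.0166 0.044 ] F [-0.4  0.1 -0. ] M [ 0.11 -0.06 -0.02] g0.996
row [0.0045, 0.0046, -0.0001] [-0.0005, 0.0002, 0.0003] dist mm 1.9
yaw 81.85 tilt [0.1  0.03]
```

```bash
python3 -m creep '[[1,0.0045,0.0046,0,0,0,0],[0.6,0.0045,0.0046,0,0,0,0],[0.4,0.0045,0.0046,0,0,0,0],[0.3,0.0045,0.0046,0,0,0,0],[0.2,0.0045,0.0046,0,0,0,0]]';python3 to.py .455 .0155 .044 81.8
```

```text
time_s: 3.88
tcp_pos: [0.4559, 0.0159, 0.045]
ee_rot: [[-0.142, -0.99, 0.004], [-0.99, 0.142, 0.001], [-0.002, -0.004, -1.0]]
wrist_force: [-0.2, 0.1, 0.4]
gripper_width: 0.781
t3.88 tcp [0.4559 0.0159 0.045 ] F [-0.2  0.1  0.4] M [ 0.1  -0.07  0.03] g0.781
row [0.0018, 0.0029, 0.0033] [-0.0013, 0.0006, 0.0003] dist mm 1.4
yaw 81.86 tilt [0.24 0.08]
```

```bash
python3 -m creep '[[0.1,0,0.001,0.003,-0.001,0,0],[0.1,0,0.001,0.003,-0.001,0,0],[0.1,0,0.001,0.003,-0.001,0,0],[0.1,0,0.001,0.003,-0.001,0,0],[0.1,0,0.001,0.003,-0.001,0,0]]';python3 -m creep '[[0.1,0,0,0,0,0,0],[0.1,0,0,0,0,0,0],[0.1,0,0,0,0,0,0],[0.1,0,0,0,0,0,0],[0,0,0,0,0,0,0]]';python3 to.py .455 .0155 .043 81.8
```

```text
time_s: 4.3
tcp_pos: [0.4556, 0.0159, 0.0442]
ee_rot: [[-0.142, -0.99, 0.001], [-0.99, 0.142, 0.002], [-0.002, -0.001, -1.0]]
wrist_force: [0.6, 1.5, 0.1]
gripper_width: 0.403
time_s: 4.72
tcp_pos: [0.4563, 0.0161, 0.0443]
ee_rot: [[-0.142, -0.99, 0.003], [-0.99, 0.142, 0.002], [-0.003, -0.002, -1.0]]
wrist_force: [3.1, -0.6, -0.8]
gripper_width: 0.294
t4.72 tcp [0.4563 0.0161 0.0443] F [ 3.1 -0.6 -0.8] M [ 0.02 -0.77 -0.03] g0.294
row [0.0027, 0.004, 0.0043] [-0.0007, 0.0008, 0.0004] dist mm 1.9
yaw 81.86 tilt [0.15 0.13]
```

```bash
python3 -m creep '[[0,0,0,-0.03,0,0,0],[0,0,0,-0.1,0,0,0],[0,0,0,-0.2,0,0,0],[0,0,0,-0.3,0,0,0],[0,0,0,-0.35,0,0,0]]';python3 to.py .6313 -.166 .15 84.3
```

```text
time_s: 5.13
tcp_pos: [0.4563, 0.0159, 0.1526]
ee_rot: [[-0.141, -0.99, 0.005], [-0.99, 0.141, 0.003], [-0.004, -0.005, -1.0]]
wrist_force: [0.4, -0.1, -2.0]
gripper_width: 0.295
t5.13 tcp [0.4563 0.0159 0.1526] F [ 0.4 -0.1 -2. ] M [ 0.08 -0.16 -0.02] g0.295
row [0.5181, -0.663, 0.01] [-0.0016, 0.0011, -0.0133] dist mm 252.4
yaw 81.9 tilt [0.3  0.17]
```

```bash
python3 -m creep '[[0,0.05,-0.07,0.005,0,0,-0.002],[0,0.12,-0.16,0.01,-0.001,0.001,-0.004],[0,0.2,-0.26,0.01,-0.001,0.001,-0.006],[0,0.28,-0.36,0.01,-0.0016,0.001,-0.008],[0,0.36,-0.46,0.01,-0.0016,0.001,-0.01]]';python3 to.py .6313 -.166 .15 84.3
```

```text
time_s: 5.55
tcp_pos: [0.5772, -0.1116, 0.1498]
ee_rot: [[-0.109, -0.994, -0.003], [-0.994, 0.109, 0.001], [-0.001, 0.003, -1.0]]
wrist_force: [1.5, 0.1, -1.6]
gripper_width: 0.297
t5.55 tcp [ 0.5772 -0.1116  0.1498] F [ 1.5  0.1 -1.6] M [ 0.24 -0.18  0.01] g0.297
row [0.1604, -0.1991, -0.0013] [0.001, 0.0002, -0.0032] dist mm 76.7
yaw 83.72 tilt [-0.18  0.06]
```

```bash
python3 -m creep '[[0,0.07,-0.08,0,0,0,-0.003],[0,0.11,-0.15,0,0,0,-0.004],[0,0.14,-0.19,0,0,0,-0.004],[0,0.15,-0.2,0,0,0,-0.004],[0,0.15,-0.2,0,0,0,-0.004]]';python3 to.py .6313 -.166 .15 84.3;python3 look.py e wrist top
```

```text
time_s: 5.97
tcp_pos: [0.631, -0.1635, 0.1486]
ee_rot: [[-0.099, -0.995, -0.006], [-0.995, 0.099, 0.002], [-0.001, 0.007, -1.0]]
wrist_force: [-0.1, 0.6, -1.9]
gripper_width: 0.296
t5.97 tcp [ 0.631  -0.1635  0.1486] F [-0.1  0.6 -1.9] M [ 0.07 -0.1  -0.07] g0.296
row [0.008, -0.0018, -0.0048] [0.0021, 0.0003, 0.0003] dist mm 2.9
yaw 84.35 tilt [-0.37  0.1 ]
```

View pics/e_wrist.png

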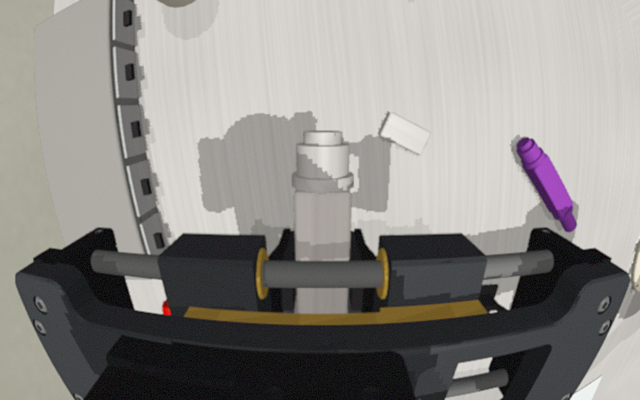

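Run:
```python
from h import *
im=cv2.imread('pics/e_wrist.png')
cv2.imwrite('pics/e1.png',cv2.resize(im[120:240,270:380],None,fx=5,fy=5,interpolation=cv2.INTER_CUBIC))
s=dict(tcp_pos=np.zeros(3),ee_rot=np.eye(3))
for zo in(0,-2):
  for n,x,z in(('handle edge top',40,-13),('collar top far',46,-15),('plug25 far top',60,-12.5),('pilot face bottom?',66,9),('pilot top',66,-9)):
    print(zo,n,[np.round(proj('wrist',np.array([x+o,y,z+zo])/1000,s),1).tolist() for o in(-2,0,2) for y in (0,)])
  print(proj('wrist',np.array([40,13,-13+zo])/1000,s),proj('wrist',np.array([40,-13,-13+zo])/1000,s))
im=cv2.imread('pics/e_top.png')
cv2.imwrite('pics/e2.png',cv2.resize(im[80:240,290:430],None,fx=4,fy=4,interpolation=cv2.INTER_CUBIC)[:600])
```

```text
0 handle edge top [[319.0, 195.4], [318.9, 191.1], [318.9, 186.6]]
0 collar top far [[318.9, 183.2], [318.9, 178.7], [318.8, 174.1]]
0 plug25 far top [[318.8, 150.2], [318.8, 145.6], [318.8, 141.0]]
0 pilot face bottom? [[319.2, 133.3], [319.2, 129.3], [319.2, 125.2]]
0 pilot top [[318.9, 135.8], [318.9, 131.2], [318.9, 126.7]]
[348.41117478 191.05210893] [289.5424625  191.11615101]
-2 handle edge top [[318.9, 196.6], [318.9, 192.2], [318.9, 187.7]]
-2 collar top far [[318.8, 184.2], [318.8, 179.6], [318.8, 175.0]]
-2 plug25 far top [[318.8, 150.8], [318.8, 146.1], [318.8, 141.4]]
-2 pilot face bottom? [[319.2, 133.5], [319.2, 129.5], [319.2, 125.4]]
-2 pilot top [[318.8, 136.1], [318.8, 131.5], [318.8, 126.9]]
[348.79089934 192.18064827] [289.08056732 192.24428962]
```

View pics/e1.png

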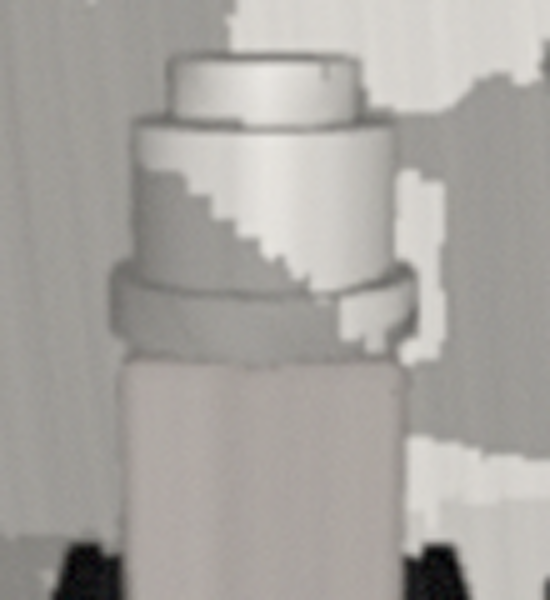

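View pics/e2.png

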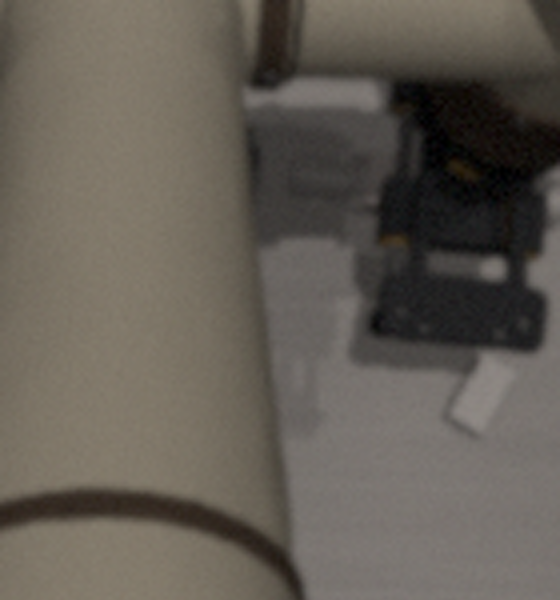

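```bash
python3 to.py .6373 -.1212 .110 84.3
```

```text
t6.07 tcp [ 0.6305 -0.1624  0.1492] F [-0.2 -0.5 -1.6] M [ 0.11 -0.02  0.03] g0.292
row [-0.1387, -0.0102, 0.1307] [0.0019, 0.0004, 0.0008] dist mm 57.3
yaw 84.44 tilt [-0.33  0.1 ]
```

```bash
python3 -m creep '[[0,-0.04,-0.003,0.02,0.002,0,0.001],[0,-0.08,-0.006,0.06,0.002,0,0.001],[0,-0.12,-0.01,0.1,0.002,0,0.001],[0,-0.137,-0.01,0.13,0.002,0,0.001],[0,-0.137,-0.01,0.13,0.002,0,0.001]]';python3 to.py .6373 -.1212 .101 84.3;python3 look.py f scene
```

```text
time_s: 6.48
tcp_pos: [0.6352, -0.1193, 0.108]
ee_rot: [[-0.098, -0.995, -0.004], [-0.995, 0.098, 0.002], [-0.001, 0.005, -1.0]]
wrist_force: [-0.4, -0.5, -2.4]
gripper_width: 0.295
t6.48 tcp [ 0.6352 -0.1193  0.108 ] F [-0.4 -0.5 -2.4] M [ 0.05  0.04 -0.01] g0.295
row [0.0056, -0.0078, 0.0231] [0.0015, 0.0005, 0.0005] dist mm 7.5
yaw 84.38 tilt [-0.26  0.11]
```

Run:
```python
import cv2
im=cv2.imread('pics/f_scene.png')
cv2.imwrite('pics/f1.png',cv2.resize(im[150:270,280:420],None,fx=5,fy=5,interpolation=cv2.INTER_CUBIC)[:600])
```

```text
(no output)
```

View pics/f1.png

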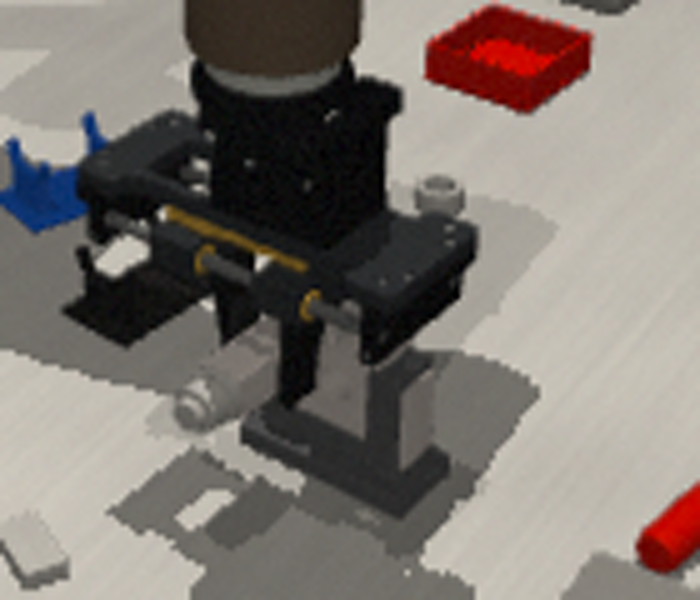

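```bash
python3 -m creep '[[0,0.006,-0.008,0.007,0.0015,0,0],[0,0.006,-0.008,0.012,0.0015,0,0],[0,0.006,-0.008,0.015,0.0015,0,0]]'; python3 to.py .6373 -.1212 .101 84.3
```

```text
time_s: 6.78
tcp_pos: [0.6383, -0.1228, 0.1051]
ee_rot: [[-0.099, -0.995, 0.003], [-0.995, 0.099, 0.001], [-0.001, -0.003, -1.0]]
wrist_force: [-0.0, -1.2, -1.7]
gripper_width: 0.298
t6.78 tcp [ 0.6383 -0.1228  0.1051] F [-0.  -1.2 -1.7] M [ 0.07 -0.03  0.08] g0.298
row [-0.005, 0.0037, 0.0136] [-0.0009, 0.0003, 0.0002] dist mm 4.5
yaw 84.33 tilt [0.17 0.04]
```

```bash
python3 -m creep '[[0,-0.003,0.002,0.005,0,0,0],[0,-0.003,0.002,0.009,0,0,0]]'; python3 to.py .6373 -.1212 .099 84.3 | sed -n 1,2p
python3 -m creep '[[0,0,0,0.003,0,0,0],[0,0,0,0.003,0,0,0]]';  python3 to.py .6373 -.1212 .099 84.3| sed -n 1,2p
```

```text
time_s: 6.95
tcp_pos: [0.6377, -0.1222, 0.1026]
ee_rot: [[-0.099, -0.995, 0.003], [-0.995, 0.099, 0.001], [-0.001, -0.003, -1.0]]
wrist_force: [1.1, -0.0, -2.8]
gripper_width: 0.296
t6.95 tcp [ 0.6377 -0.1222  0.1026] F [ 1.1 -0.  -2.8] M [ 0.08 -0.07 -0.04] g0.296
row [-0.0031, 0.0018, 0.0121] [-0.0011, 0.0004, -0.0] dist mm 3.8
time_s: 7.12
tcp_pos: [0.6376, -0.1224, 0.1016]
ee_rot: [[-0.1, -0.995, 0.003], [-0.995, 0.1, 0.001], [-0.001, -0.003, -1.0]]
wrist_force: [-0.0, 0.2, -0.9]
gripper_width: 0.294
t7.12 tcp [ 0.6376 -0.1224  0.1016] F [-0.   0.2 -0.9] M [ 0.06 -0.04 -0.05] g0.294
row [-0.004, 0.0016, 0.0087] [-0.001, 0.0003, -0.0001] dist mm 2.9
```

```bash
for i in 1; do python3 -m creep '[[0,0,0,0.003,0,0,0],[0,0,0,0.003,0,0,0]]'|grep -E 'pos|force'; python3 -m creep '[[0,0,0,0.003,0,0,0],[0,0,0,0.003,0,0,0]]'|grep -E 'pos|force'; done
```

```text
tcp_pos: [0.6375, -0.1225, 0.1006]
wrist_force: [-0.2, -0.4, -2.8]
tcp_pos: [0.6374, -0.1225, 0.0994]
wrist_force: [-0.9, 0.7, -2.2]
```

```bash
python3 -m creep '[[0,0,0,0.0025,0,0,0],[0,0,0,0.0025,0,0,0]]'|grep -E 'pos|force'; python3 -m creep '[[0,0,0,0.002,0,0,0],[0,0,0,0.002,0,0,0]]'|grep -E 'pos|force'
```

```text
tcp_pos: [0.6373, -0.1225, 0.0985]
wrist_force: [-0.3, 0.7, -2.3]
tcp_pos: [0.6374, -0.1225, 0.0982]
wrist_force: [-0.2, -1.0, 0.3]
```

```bash
python3 -m creep '[[0,0,0,0.0015,0,0,0],[0,0,0,0.0015,0,0,0]]'|grep -E 'pos|force'; python3 -m creep '[[0,0,0,0.0015,0,0,0],[0,0,0,0.0015,0,0,0]]'; python3 -c "from h import *;st()"
```

```text
tcp_pos: [0.6375, -0.1225, 0.0981]
wrist_force: [-0.4, 0.5, -0.1]
time_s: 8.12
tcp_pos: [0.6375, -0.1225, 0.0979]
ee_rot: [[-0.099, -0.995, 0.003], [-0.995, 0.1, 0.001], [-0.001, -0.003, -1.0]]
wrist_force: [-1.4, 0.4, 0.5]
gripper_width: 0.297
t8.12 tcp [ 0.6375 -0.1225  0.0979] F [-1.4  0.4  0.5] M [0.31 0.31 0.13] g0.297
```

```bash
python3 -m creep '[[0,0,0,-0.01,0,0,0],[0,0.04,0,-0.02,0,0,0],[0,0.1,0,-0.02,0,0,0],[0,0.14,0,-0.02,0,0,0],[0,0.14,0,-0.02,0,0,0]]'|grep -E 'pos|force';python3 to.py .6333 -.162 .0602 84.3
```

```text
tcp_pos: [0.6327, -0.167, 0.1037]
wrist_force: [1.4, 0.2, -3.0]
t8.53 tcp [ 0.6327 -0.167   0.1037] F [ 1.4  0.2 -3. ] M [ 0.08 -0.05 -0.04] g0.300
row [-0.0166, 0.0002, 0.1451] [-0.0008, 0.0002, -0.001] dist mm 43.8
yaw 84.12 tilt [0.15 0.02]
```

```bash
python3 -m creep '[[0,-0.005,0,0.03,-0.0008,0,-0.001],[0,-0.01,0,0.08,-0.0008,0,-0.001],[0,-0.0166,0,0.12,-0.0008,0,-0.001],[0,-0.0166,0,0.145,-0.0008,0,-0.001],[0,-0.0166,0,0.145,-0.0008,0,-0.001]]'|grep -E 'pos|force';python3 to.py .6333 -.162 .0602 84.3;python3 look.py g wrist scene
```

```text
tcp_pos: [0.6317, -0.1615, 0.0572]
wrist_force: [-0.0, -0.1, -2.5]
t8.95 tcp [ 0.6317 -0.1615  0.0572] F [-0.  -0.1 -2.5] M [ 0.06 -0.01  0.04] g0.294
row [0.0013, -0.0054, -0.0099] [0.0017, 0.0002, 0.0] dist mm 3.4
yaw 84.31 tilt [-0.3   0.07]
```

Run:
```python
import cv2
im=cv2.imread('pics/g_scene.png')
cv2.imwrite('pics/g1.png',cv2.resize(im[150:270,280:420],None,fx=5,fy=5,interpolation=cv2.INTER_CUBIC)[:600])
```

```text
(no output)
```

View pics/g1.png

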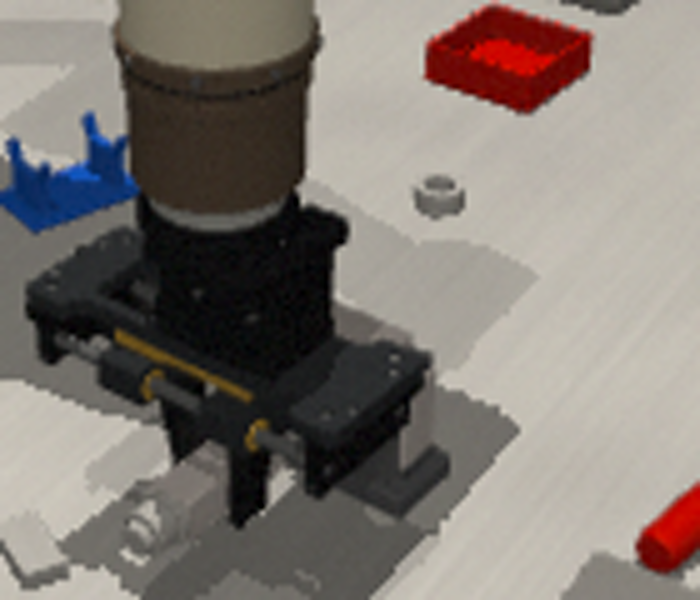

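View pics/g_wrist.png

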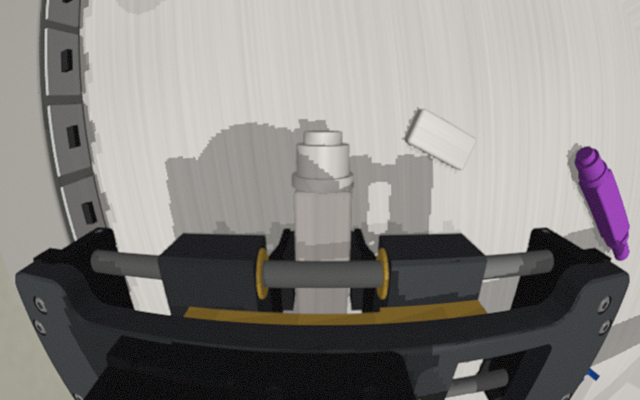

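```bash
python3 to.py .6345 -.147 .0602 84.3
```

```text
t9.05 tcp [ 0.6334 -0.1618  0.0597] F [ 0.3  0.1 -1. ] M [ 0.09 -0.11 -0.  ] g0.298
row [-0.0495, 0.0012, -0.0016] [0.0002, 0.0001, 0.0002] dist mm 14.9
yaw 84.34 tilt [-0.04  0.02]
```

```bash
python3 -m creep '[[0,-0.015,0.001,-0.0016,0,0,0],[0,-0.03,0.001,-0.0016,0,0,0],[0,-0.04,0.001,-0.0016,0,0,0],[0,-0.047,0.001,-0.0016,0,0,0],[0,-0.049,0.001,-0.0016,0,0,0]]'|grep -E 'pos|force';python3 to.py .6354 -.1411 .0602 84.3
```

```text
tcp_pos: [0.6348, -0.1465, 0.0607]
wrist_force: [-0.5, -1.0, -2.4]
t9.47 tcp [ 0.6348 -0.1465  0.0607] F [-0.5 -1.  -2.4] M [ 0.1  -0.05  0.  ] g0.298
row [-0.0182, -0.0001, 0.0017] [-0.0, 0.0001, 0.0005] dist mm 5.5
yaw 84.38 tilt [0.   0.02]
```

```bash
python3 -m creep '[[0,-0.004,0,0.0015,0,0,0],[0,-0.007,0,0.0015,0,0,0],[0,-0.01,0,0.0015,0,0,0],[0,-0.011,0,0.0015,0,0,0]]'|grep -E 'pos|force';python3 -m creep '[[0,-0.002,0,0,0,0,0],[0,-0.003,0,0,0,0,0]]'|grep -E 'pos|force'
```

```text
tcp_pos: [0.6352, -0.1431, 0.0602]
wrist_force: [-0.4, -0.2, -2.0]
tcp_pos: [0.6353, -0.1423, 0.0602]
wrist_force: [0.4, 1.1, -2.2]
```

```bash
python3 -m creep '[[0,-0.002,0,0,0,0,0],[0,-0.003,0,0,0,0,0]]'|grep -E 'pos|force';python3 -m creep '[[0,-0.002,0,0,0,0,0],[0,-0.003,0,0,0,0,0]]'|grep -E 'pos|force'
```

```text
tcp_pos: [0.6353, -0.1414, 0.0602]
wrist_force: [-0.0, 0.2, -2.6]
tcp_pos: [0.6355, -0.1405, 0.0602]
wrist_force: [0.6, -0.4, -1.6]
```

```bash
python3 -m creep '[[0,-0.002,0,0,0,0,0],[0,-0.003,0,0,0,0,0]]'|grep -E 'pos|force';python3 -m creep '[[0,-0.002,0,0,0,0,0],[0,-0.003,0,0,0,0,0]]'|grep -E 'pos|force';python3 -m creep '[[0,-0.002,0,0,0,0,0],[0,-0.003,0,0,0,0,0]]'|grep -E 'pos|force'
```

```text
tcp_pos: [0.6356, -0.1395, 0.0602]
wrist_force: [-1.2, -0.1, -2.1]
tcp_pos: [0.6357, -0.1385, 0.0602]
wrist_force: [0.5, 0.4, -2.0]
tcp_pos: [0.6358, -0.1376, 0.0602]
wrist_force: [0.4, 0.5, -2.4]
```

```bash
for i in 1 2; do python3 -m creep '[[0,-0.002,0,0,0,0,0],[0,-0.003,0,0,0,0,0]]'|grep -E 'pos|force';python3 -m creep '[[0,-0.002,0,0,0,0,0],[0,-0.003,0,0,0,0,0]]'|grep -E 'pos|force';done; python3 look.py h scene; python3 -c "from h import *;st()
im=cv2.imread('pics/h_scene.png')
cv2.imwrite('pics/h1.png',cv2.resize(im[150:270,280:420],None,fx=5,fy=5,interpolation=cv2.INTER_CUBIC)[:600])"
```

```text
tcp_pos: [0.6359, -0.1366, 0.0602]
wrist_force: [1.0, -0.3, -2.4]
tcp_pos: [0.636, -0.1356, 0.0602]
wrist_force: [0.2, -0.3, -2.2]
tcp_pos: [0.6361, -0.1346, 0.0602]
wrist_force: [-0.4, 0.5, -2.4]
tcp_pos: [0.6362, -0.1336, 0.0602]
wrist_force: [0.1, 0.1, -1.9]
t11.52 tcp [ 0.6362 -0.1336  0.0602] F [-0.1  0.5 -2.2] M [ 0.09 -0.08 -0.  ] g0.292
```

View pics/h1.png

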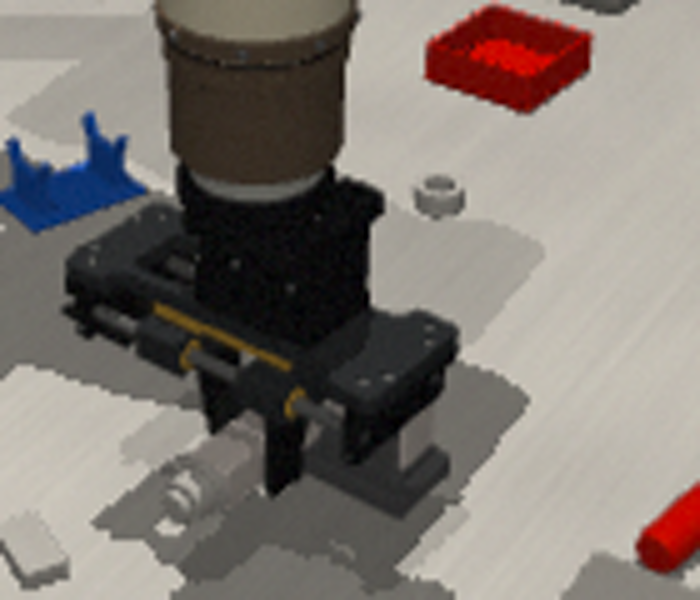

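```bash
python3 -m creep '[[0,-0.004,0,0,0,0,0],[0,-0.008,0,0,0,0,0],[0,-0.012,0,0,0,0,0],[0,-0.014,0,0,0,0,0]]'|grep -E 'pos|force';python3 -m creep '[[0,-0.004,0,0,0,0,0],[0,-0.008,0,0,0,0,0],[0,-0.012,0,0,0,0,0],[0,-0.014,0,0,0,0,0]]'|grep -E 'pos|force|rot';python3 -c "from h import *;st()"
```

```text
tcp_pos: [0.6366, -0.1292, 0.0602]
wrist_force: [0.4, 0.0, -1.8]
tcp_pos: [0.6371, -0.1248, 0.0602]
ee_rot: [[-0.097, -0.995, 0.0], [-0.995, 0.097, 0.0], [-0.0, -0.0, -1.0]]
wrist_force: [0.3, 0.3, -1.9]
t12.18 tcp [ 0.6371 -0.1248  0.0602] F [ 0.3  0.3 -1.9] M [ 0.14 -0.12  0.  ] g0.294
```

```bash
python3 -m creep '[[0,-0.004,0,0,0,0,0],[0,-0.008,0,0,0,0,0],[0,-0.012,0,0,0,0,0],[0,-0.015,0,0,0,0,0]]'|grep -E 'pos|force';python3 -m creep '[[0,-0.004,0,0,0,0,0],[0,-0.008,0,0,0,0,0],[0,-0.01,0,0,0,0,0],[0,-0.012,0,0,0,0,0]]'|grep -E 'pos|force|rot';python3 -c "from h import *;st()"
```

```text
tcp_pos: [0.6375, -0.1202, 0.0602]
wrist_force: [-0.3, 0.0, -2.1]
tcp_pos: [0.6379, -0.1165, 0.0602]
ee_rot: [[-0.097, -0.995, 0.0], [-0.995, 0.097, 0.0], [-0.0, -0.0, -1.0]]
wrist_force: [-0.1, 0.3, -2.3]
t12.85 tcp [ 0.6379 -0.1165  0.0602] F [-0.1  0.3 -2.3] M [ 0.06 -0.03 -0.03] g0.294
```

```bash
for i in 1 2 3; do python3 -m creep '[[0,-0.002,0,0,0,0,0],[0,-0.004,0,0,0,0,0]]'|grep -E 'pos|force';done
```

```text
tcp_pos: [0.638, -0.1152, 0.0602]
wrist_force: [0.7, 0.4, -2.6]
tcp_pos: [0.6381, -0.114, 0.0602]
wrist_force: [-0.1, 0.5, -1.7]
tcp_pos: [0.6382, -0.1128, 0.0602]
wrist_force: [0.7, -0.4, -2.3]
```

```bash
for i in 1 2 3; do python3 -m creep '[[0,-0.0015,0,0,0,0,0],[0,-0.0025,0,0,0,0,0]]'|grep -E 'pos|force';done
```

```text
tcp_pos: [0.6384, -0.112, 0.0603]
wrist_force: [-0.2, -0.1, -2.5]
tcp_pos: [0.6384, -0.1117, 0.0603]
wrist_force: [0.0, -3.2, -2.2]
tcp_pos: [0.6384, -0.1117, 0.0603]
wrist_force: [0.2, -3.8, -2.7]
```

```bash
python3 -m creep '[[0,-0.004,0,0,0,0,0],[0,-0.005,0,0,0,0,0],[0,-0.005,0,0,0,0,0],[0,-0.005,0,0,0,0,0],[0,-0.005,0,0,0,0,0]]'|grep -E 'pos|force'; python3 -m creep '[[0,-0.005,0,0,0,0,0],[0,-0.006,0,0,0,0,0],[0,-0.006,0,0,0,0,0]]'|grep -E 'pos|force|rot'
```

```text
tcp_pos: [0.6383, -0.1116, 0.0603]
wrist_force: [1.0, -6.8, -2.9]
tcp_pos: [0.6383, -0.1116, 0.0604]
ee_rot: [[-0.098, -0.995, -0.001], [-0.995, 0.098, -0.004], [0.005, 0.001, -1.0]]
wrist_force: [-0.8, -7.7, -2.8]
```

```bash
python3 -m creep '[[0,-0.006,0,0,0,0,0],[0,-0.006,0,0,0,0,0],[0,-0.006,0,0,0,0,0],[0,-0.006,0,0,0,0,0],[0,-0.006,0,0,0,0,0]]'|grep -E 'pos|force'; python3 look.py i scene;python3 -c "from h import *;st()
im=cv2.imread('pics/i_scene.png')
cv2.imwrite('pics/i1.png',cv2.resize(im[150:270,280:420],None,fx=5,fy=5,interpolation=cv2.INTER_CUBIC)[:600])"
```

```text
tcp_pos: [0.6383, -0.1116, 0.0604]
wrist_force: [0.0, -8.2, -3.0]
t14.98 tcp [ 0.6383 -0.1116  0.0604] F [ 1.2 -8.1 -2.6] M [-2.19 -0.17  0.03] g0.295
```

View pics/i1.png

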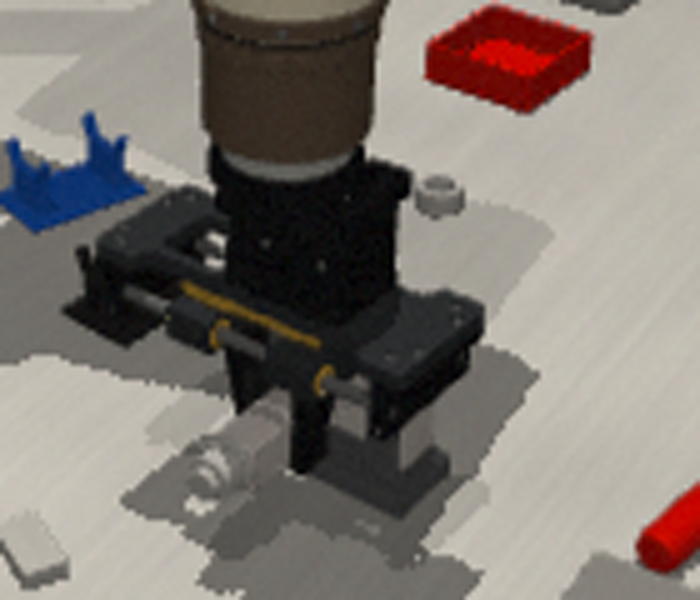

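```bash
python3 -m creep '[[0,0.015,0,0,0,0,0],[0,0.045,0,0,0,0,0],[0,0.08,0,0,0,0,0],[0,0.12,0,0,0,0,0],[0,0.14,0,0,0,0,0]]'|grep -E 'pos|force'; python3 -m creep '[[0,0.01,0,-0.03,0,0,0],[0,0.01,0,-0.1,0,0,0],[0,0.01,0,-0.2,0,0,0],[0,0.01,0,-0.28,0,0,0],[0,0.01,0,-0.3,0,0,0]]'|grep -E 'pos|force';python3 to.py .6545 .0536 .15 84.3
```

```text
tcp_pos: [0.6338, -0.155, 0.0607]
wrist_force: [0.1, 0.2, -2.2]
tcp_pos: [0.6364, -0.1582, 0.1566]
wrist_force: [0.3, -0.6, -0.3]
t15.82 tcp [ 0.6364 -0.1582  0.1566] F [ 0.3 -0.6 -0.3] M [ 0.04 -0.26  0.03] g0.298
row [-0.7087, 0.0099, 0.0171] [-0.0026, -0.0022, 0.0001] dist mm 212.7
yaw 84.31 tilt [ 0.43 -0.45]
```

```bash
python3 -m creep '[[0,-0.07,0,0.01,-0.001,-0.002,0],[0,-0.17,0.003,0.01,-0.002,-0.002,0],[0,-0.28,0.005,0.01,-0.002,-0.002,0],[0,-0.4,0.007,0.01,-0.002,-0.002,0],[0,-0.5,0.008,0.01,-0.002,-0.002,0]]'|grep -E 'pos|force';python3 to.py .6545 .0536 .15 84.3
```

```text
tcp_pos: [0.6483, -0.007, 0.1522]
wrist_force: [0.5, 0.2, -2.7]
t16.23 tcp [ 0.6483 -0.007   0.1522] F [ 0.5  0.2 -2.7] M [ 0.05 -0.09 -0.01] g0.297
row [-0.203, -0.0004, 0.0072] [-0.0003, -0.0001, 0.0] dist mm 60.9
yaw 84.31 tilt [ 0.06 -0.02]
```

```bash
python3 -m creep '[[0,-0.1,0,0.007,0,0,0],[0,-0.16,0,0.007,0,0,0],[0,-0.19,0,0.007,0,0,0],[0,-0.203,0,0.007,0,0,0],[0,-0.203,0,0.007,0,0,0]]'|grep -E 'pos|force';python3 to.py .6545 .0536 .0602 84.3; python3 look.py j wrist
```

```text
tcp_pos: [0.6542, 0.0537, 0.1498]
wrist_force: [0.3, 0.4, -1.9]
t16.65 tcp [0.6542 0.0537 0.1498] F [ 0.3  0.4 -1.9] M [ 0.05 -0.08 -0.02] g0.298
row [0.0002, -0.0009, 0.2986] [-0.0001, -0.0002, 0.0002] dist mm 89.6
yaw 84.34 tilt [ 0.02 -0.03]
```

View pics/j_wrist.png

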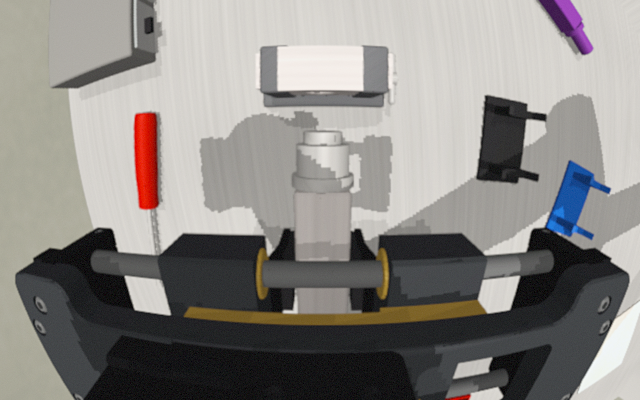

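```bash
python3 -m creep '[[0,0,0,0.06,0,0,0],[0,0,0,0.15,0,0,0],[0,0,0,0.24,0,0,0],[0,0,-0.001,0.285,0,0,0],[0,0,-0.001,0.298,0,0,0]]'|grep -E 'pos|force';python3 -m creep '[[0,0,0,0,0,0,0]]'|grep -E 'pos|force'; python3 to.py .6524 .0327 .0602 84.3
```

```text
tcp_pos: [0.6522, 0.0505, 0.057]
wrist_force: [-0.1, -0.3, -2.7]
tcp_pos: [0.6522, 0.0491, 0.0565]
wrist_force: [0.2, 0.4, -1.2]
t17.20 tcp [0.6522 0.0491 0.0565] F [ 0.2  0.4 -1.2] M [ 0.13 -0.08  0.02] g0.297
row [0.0545, -0.0062, -0.012] [0.0022, -0.0011, -0.0014] dist mm 16.8
yaw 84.05 tilt [-0.41 -0.17]
```

```bash
python3 -m creep '[[0,0.01,-0.006,-0.012,0.0022,-0.001,-0.0014],[0,0.03,-0.006,-0.012,0.0022,-0.001,-0.0014],[0,0.045,-0.006,-0.012,0.0022,-0.001,-0.0014],[0,0.052,-0.006,-0.012,0.0022,-0.001,-0.0014],[0,0.054,-0.006,-0.012,0.0022,-0.001,-0.0014]]'|grep -E 'pos|force'; python3 to.py .6522 .0297 .0602 84.3
```

```text
tcp_pos: [0.6526, 0.0321, 0.0612]
wrist_force: [0.2, 0.8, -2.5]
t17.62 tcp [0.6526 0.0321 0.0612] F [ 0.2  0.8 -2.5] M [ 0.08 -0.02 -0.  ] g0.298
row [0.0082, 0.0006, 0.0032] [-0.0005, 0.0, -0.0003] dist mm 2.6
yaw 84.25 tilt [ 0.08 -0.  ]
```

```bash
python3 -m creep '[[0,0.001,0.0006,0.0032,-0.0005,0,0],[0,0.002,0.0006,0.0032,-0.0005,0,0],[0,0.003,0.0006,0.0032,-0.0005,0,0]]'|grep -E 'pos|force'; python3 to.py .6522 .0297 .0602 84.4
```

```text
tcp_pos: [0.6524, 0.0314, 0.0603]
wrist_force: [-0.4, 0.0, -2.3]
t17.87 tcp [0.6524 0.0314 0.0603] F [-0.4  0.  -2.3] M [ 0.11 -0.07  0.02] g0.297
row [0.0057, 0.0002, 0.0004] [-0.0, 0.0001, -0.0008] dist mm 1.7
yaw 84.26 tilt [0.01 0.01]
```

```bash
for i in 1 2 3 4 5; do python3 -m creep '[[0,0.002,0,0,0,0,0],[0,0.003,0,0,0,0,0]]'|grep -E 'pos|force';done
```

```text
tcp_pos: [0.6523, 0.0307, 0.0603]
wrist_force: [0.0, -0.0, -2.6]
tcp_pos: [0.6522, 0.0298, 0.0602]
wrist_force: [-0.3, 0.2, -1.9]
tcp_pos: [0.6521, 0.0289, 0.0601]
wrist_force: [-0.4, 0.4, -1.8]
tcp_pos: [0.652, 0.0279, 0.0601]
wrist_force: [0.4, 0.4, -2.6]
tcp_pos: [0.6518, 0.0269, 0.0601]
wrist_force: [0.8, 0.5, -2.2]
```

```bash
for i in 1 2 3 4; do python3 -m creep '[[0,0.002,0,0,0,0,0],[0,0.003,0,0,0,0,0]]'|grep -E 'pos|force';done
```

```text
tcp_pos: [0.6517, 0.0259, 0.0601]
wrist_force: [0.7, -0.1, -2.1]
tcp_pos: [0.6516, 0.025, 0.0601]
wrist_force: [0.2, -0.5, -2.3]
tcp_pos: [0.6515, 0.0239, 0.0601]
wrist_force: [0.3, 0.3, -2.0]
tcp_pos: [0.6515, 0.0235, 0.0601]
wrist_force: [-0.3, 3.2, -1.2]
```

```bash
for i in 1 2 3; do python3 -m creep '[[0,0.005,0,0,0,0,0],[0,0.006,0,0,0,0,0],[0,0.006,0,0,0,0,0],[0,0.006,0,0,0,0,0],[0,0.006,0,0,0,0,0]]'|grep -E 'pos|force';done
```

```text
tcp_pos: [0.6516, 0.0235, 0.0602]
wrist_force: [0.6, 5.6, -1.1]
tcp_pos: [0.6516, 0.0235, 0.0603]
wrist_force: [-0.6, 6.1, -1.6]
tcp_pos: [0.6516, 0.0235, 0.0604]
wrist_force: [-1.1, 6.8, -1.8]
```

```bash
for i in 1 2 3; do python3 -m creep '[[0,0.008,0,0,0,0,0],[0,0.008,0,0,0,0,0],[0,0.008,0,0,0,0,0],[0,0.008,0,0,0,0,0],[0,0.008,0,0,0,0,0]]'|grep -E 'pos|force';done;python3 look.py k scene wrist; python3 to.py .6545 .0536 .06 84.3; python3 -c "from h import *
im=cv2.imread('pics/k_scene.png')
cv2.imwrite('pics/k1.png',cv2.resize(im[150:270,280:420],None,fx=5,fy=5,interpolation=cv2.INTER_CUBIC)[:600])"
```

```text
tcp_pos: [0.6516, 0.0234, 0.0605]
wrist_force: [-1.1, 8.2, -1.9]
tcp_pos: [0.6516, 0.0234, 0.0606]
wrist_force: [-0.8, 8.8, -0.3]
tcp_pos: [0.6516, 0.0235, 0.0608]
wrist_force: [-0.4, 9.0, -1.3]
t21.97 tcp [0.6516 0.0234 0.0608] F [-1.1  7.4 -0.8] M [ 2.4   0.32 -0.09] g0.295
row [-0.101, 0.0003, 0.0041] [-0.0018, 0.0049, 0.0003] dist mm 30.3
yaw 84.36 tilt [0.41 0.85]
```

View pics/k1.png

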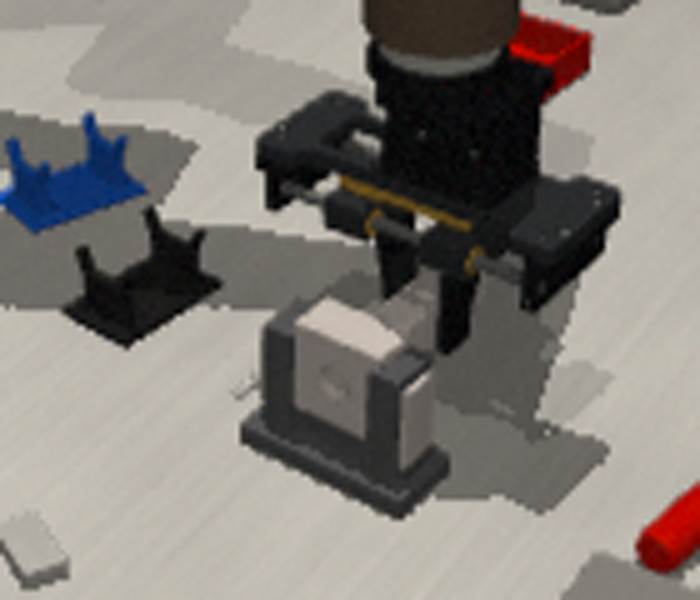

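View pics/k_wrist.png

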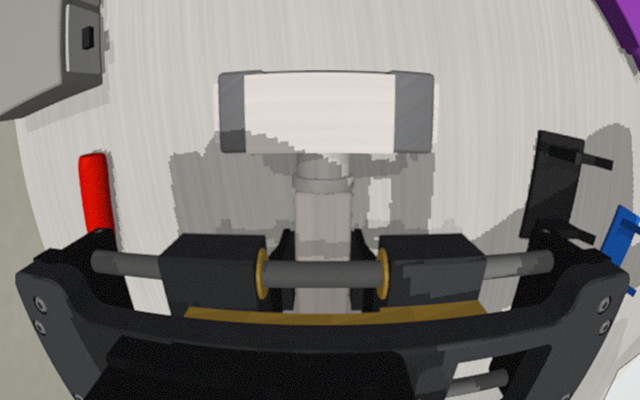

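```bash
python3 -m creep '[[0,-0.01,0,0.002,-0.001,0.003,0],[0,-0.03,0,0.003,-0.0018,0.0049,0],[0,-0.06,0,0.004,-0.0018,0.0049,0],[0,-0.09,0,0.004,-0.0018,0.0049,0],[0,-0.1,0,0.004,-0.0018,0.0049,0]]'|grep -E 'pos|force'; python3 -m creep '[[0,-0.01,0,-0.03,0,0,0],[0,-0.01,0,-0.1,0,0,0],[0,-0.01,0,-0.2,0,0,0],[0,-0.01,0,-0.28,0,0,0],[0,-0.01,0,-0.3,0,0,0]]'|grep -E 'pos|force';python3 to.py .4563 .016 .14 81.85
```

```text
tcp_pos: [0.6549, 0.0547, 0.06]
wrist_force: [-0.0, -0.4, -1.9]
tcp_pos: [0.6579, 0.0581, 0.156]
wrist_force: [1.3, 0.4, -1.2]
t22.80 tcp [0.6579 0.0581 0.156 ] F [ 1.3  0.4 -1.2] M [ 0.14 -0.27 -0.02] g0.295
row [0.2044, 0.656, 0.0464] [-0.0031, 0.0008, 0.0147] dist mm 206.6
yaw 84.49 tilt [0.58 0.08]
```

```bash
python3 -m creep '[[0,0.02,0.07,0.005,-0.003,0.0008,0.002],[0,0.05,0.17,0.01,-0.003,0.0008,0.005],[0,0.09,0.28,0.02,-0.003,0.0008,0.008],[0,0.125,0.4,0.03,-0.003,0.0008,0.01],[0,0.155,0.5,0.04,-0.003,0.0008,0.0125]]'|grep -E 'pos|force';python3 to.py .4563 .016 .14 81.85
```

```text
tcp_pos: [0.5012, 0.0254, 0.1418]
wrist_force: [-0.0, -0.3, -2.3]
t23.22 tcp [0.5012 0.0254 0.1418] F [-0.  -0.3 -2.3] M [ 0.1  -0.01 -0.03] g0.293
row [0.0514, 0.1441, 0.0062] [0.0005, -0.0001, 0.0018] dist mm 45.9
yaw 82.17 tilt [-0.1  -0.01]
```

```bash
python3 -m creep '[[0,0.03,0.08,0.006,0,0,0.001],[0,0.043,0.12,0.006,0,0,0.0018],[0,0.05,0.138,0.006,0,0,0.0018],[0,0.051,0.144,0.006,0,0,0.0018],[0,0.051,0.144,0.006,0,0,0.0018]]'|grep -E 'pos|force';python3 -m creep '[[0,0,0,0,0,0,0]]'|grep pos; python3 to.py .4563 .016 .075 81.85; python3 look.py l wrist
```

```text
tcp_pos: [0.4571, 0.0164, 0.1405]
wrist_force: [0.6, 0.2, -1.1]
tcp_pos: [0.4583, 0.0168, 0.1407]
t23.72 tcp [0.4583 0.0168 0.1407] F [ 1.1 -0.1 -1.9] M [ 0.1  -0.11 -0.01] g0.294
row [0.0036, 0.0064, 0.219] [-0.0003, 0.0002, 0.0001] dist mm 65.7
yaw 81.88 tilt [0.05 0.02]
```

View pics/l_wrist.png

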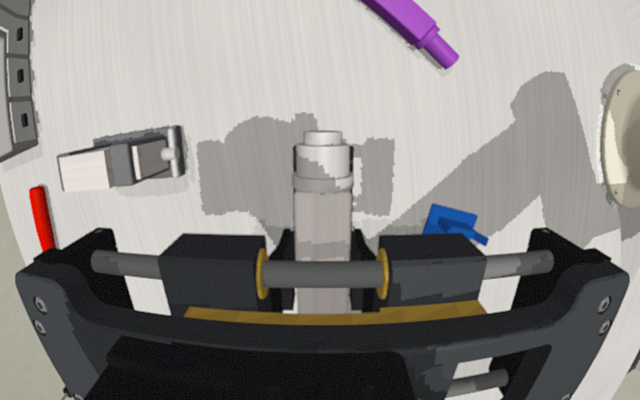

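```bash
python3 -m creep '[[0,0.0036,0.0064,0.05,0,0,0],[0,0.0036,0.0064,0.11,0,0,0],[0,0.0036,0.0064,0.17,0,0,0],[0,0.0036,0.0064,0.205,0,0,0],[0,0.0036,0.0064,0.215,0,0,0]]'|grep -E 'pos|force';python3 -m creep '[[0,0,0,0,0,0,0]]'|grep pos; python3 to.py .4563 .016 .0465 81.85
```

```text
tcp_pos: [0.4563, 0.0159, 0.0742]
wrist_force: [-0.4, -0.7, -1.5]
tcp_pos: [0.4568, 0.016, 0.0736]
t24.27 tcp [0.4568 0.016  0.0736] F [ 0.4  1.  -1.2] M [ 0.07 -0.09  0.  ] g0.302
row [-0.0001, 0.0014, 0.0902] [0.0011, -0.0007, 0.0001] dist mm 27.1
yaw 81.86 tilt [-0.21 -0.09]
```

```bash
python3 -m creep '[[0,0,0.001,0.02,0.001,-0.0007,0],[0,0,0.0014,0.045,0.001,-0.0007,0],[0,0,0.0014,0.07,0.001,-0.0007,0],[0,0,0.0014,0.083,0.001,-0.0007,0],[0,0,0.0014,0.088,0.001,-0.0007,0]]'|grep -E 'pos|force';python3 -m creep '[[0,0,0,0,0,0,0]]'|grep -E 'pos|force'; python3 to.py .4563 .016 .0443 81.85
```

```text
tcp_pos: [0.4559, 0.0158, 0.0464]
wrist_force: [-0.8, -0.1, -2.1]
tcp_pos: [0.4558, 0.0158, 0.0461]
wrist_force: [-0.3, 1.2, -0.9]
t24.77 tcp [0.4558 0.0158 0.0461] F [-0.3  1.2 -0.9] M [ 0.1 -0.1  0. ] g0.291
row [-0.001, -0.0015, 0.006] [0.0006, -0.0003, 0.0001] dist mm 1.9
yaw 81.86 tilt [-0.11 -0.03]
```

```bash
python3 -m creep '[[0,-0.001,-0.0015,0.003,0,0,0],[0,-0.001,-0.0015,0.006,0,0,0],[0,-0.001,-0.0015,0.006,0,0,0]]'|grep -E 'pos|force';python3 -m creep '[[0,0,0,0.002,0,0,0],[0,0,0,0.002,0,0,0]]'|grep -E 'pos|force'
```

```text
tcp_pos: [0.4566, 0.0161, 0.0444]
wrist_force: [0.4, 0.1, -1.3]
tcp_pos: [0.4567, 0.0162, 0.0442]
wrist_force: [-0.1, -0.5, 2.2]
```

```bash
python3 -m creep '[[0.4,0,0,0,0,0,0],[0.5,0,0,0,0,0,0],[0.6,0,0,0,0,0,0],[0.7,0,0,0,0,0,0],[0.8,0,0,0,0,0,0]]'|grep -E 'pos|force|grip';python3 -m creep '[[0.9,0,0,0,0,0,0],[0.9,0,0,0,0,0,0],[0.9,0,0,0,0,0,0]]'|grep -E 'pos|force|grip'; python3 look.py m wrist
```

```text
tcp_pos: [0.4568, 0.0162, 0.0443]
wrist_force: [-0.2, -0.4, 0.8]
gripper_width: 0.587
tcp_pos: [0.4568, 0.0162, 0.0443]
wrist_force: [0.1, -0.8, -0.2]
gripper_width: 0.818
```

View pics/m_wrist.png

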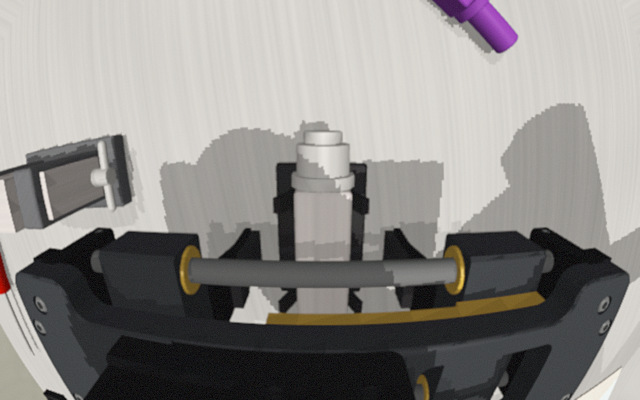

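The gauge sits between both saddles' cheeks (cols 296–351), fingers clear on both sides. Now straight up, then back to look.

```bash
python3 -m creep '[[0.9,0,0,-0.04,0,0,0],[0.9,0,0,-0.12,0,0,0],[0.9,0,0,-0.22,0,0,0],[0.9,0,0,-0.34,0,0,0],[0.9,0,0,-0.44,0,0,0]]'|grep -E 'pos|force|grip';python3 -m creep '[[0.9,-0.05,0,-0.1,0,0,0],[0.9,-0.15,0,-0.15,0,0,0],[0.9,-0.25,0,-0.2,0,0,0],[0.9,-0.25,0,-0.2,0,0,0],[0.9,-0.25,0,-0.2,0,0,0]]'|grep -E 'pos|force|grip';python3 -m creep '[[0.9,0,0,0,0,0,0],[0.9,0,0,0,0,0,0]]'|grep -E 'pos|force|grip'; python3 look.py n wrist top;python3 -c "from h import *
st()
im=cv2.imread('pics/n_top.png')
cv2.imwrite('pics/n1.png',cv2.resize(im[80:300,200:430],None,fx=2.7,fy=2.7,interpolation=cv2.INTER_CUBIC)[:600])"
```

```text
tcp_pos: [0.457, 0.0161, 0.1783]
wrist_force: [0.2, 1.6, -1.2]
gripper_width: 0.899
tcp_pos: [0.4677, 0.0916, 0.239]
wrist_force: [0.9, -0.9, -0.3]
gripper_width: 0.899
tcp_pos: [0.467, 0.0909, 0.2381]
wrist_force: [-0.2, 0.1, -1.2]
gripper_width: 0.896
t27.00 tcp [0.4672 0.0907 0.2382] F [ 0.3 -0.7  0.2] M [ 0.09 -0.05  0.03] g0.899
```

View pics/n_wrist.png

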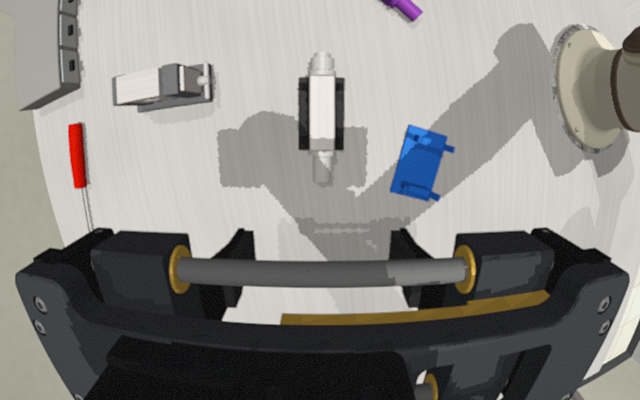

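View pics/n1.png

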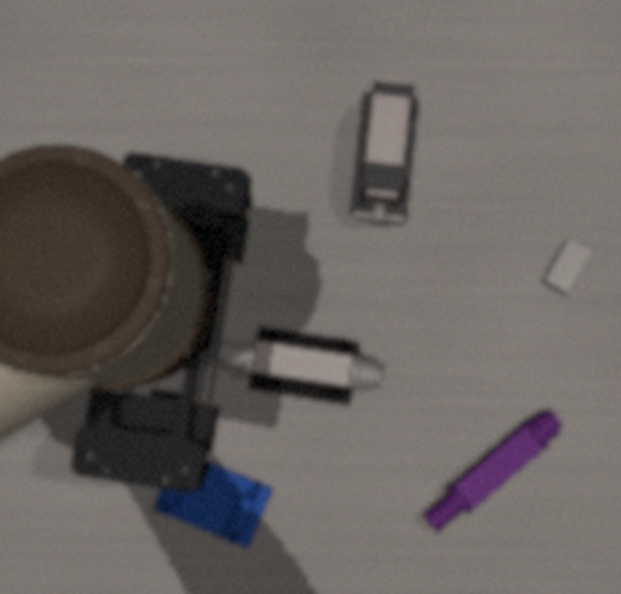

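```bash
python3 -c "
from h import *
a=cv2.imread('pics/n_wrist.png')[40:195,275:370];b=cv2.imread('pics/a_top.png')[190:240,265:355];c=cv2.imread('pics/n_top.png')[190:240,265:355]
f=lambda i,k:cv2.resize(i,None,fx=k,fy=k,interpolation=cv2.INTER_CUBIC)
cv2.imwrite('pics/n2.png',f(a,3.8));cv2.imwrite('pics/n3.png',np.vstack([f(b,6)[:300],f(c,6)[:300]])[:600])"
```

```text
(no output)
```

View pics/n2.png

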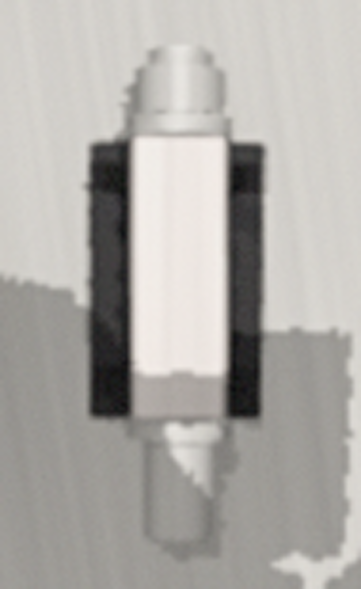

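View pics/n3.png

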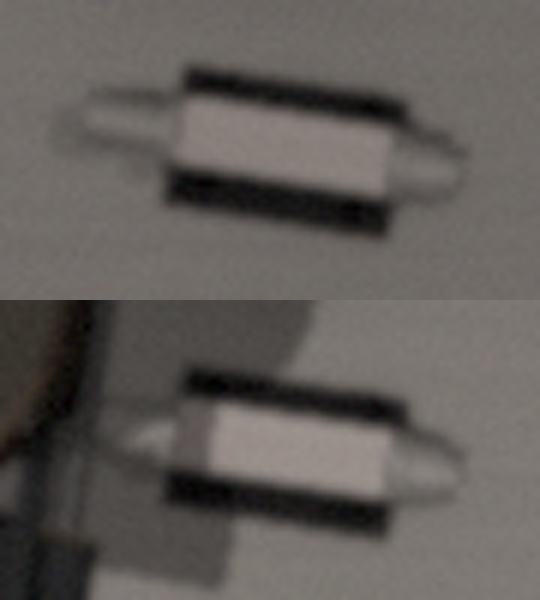

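```bash
python3 -c "from h import *;st();print(r.finish_job())"
```

```text
t27.00 tcp [0.4672 0.0907 0.2382] F [ 0.3 -0.7  0.2] M [ 0.09 -0.05  0.03] g0.899
the job is handed in; nothing more can be done
None
```

The job is handed in at 27.0 s of the 72 s allowed; no verdict was reported. I think both gauging steps were met, but that is judged from force readings and camera views.

- **Finding the bore:** I rested the go plug lightly on top of the block to get the bore height. I took the sideways position from the wrist camera, corrected by 1.6 mm after seeing how the gripped gauge appeared in it. The plug then went in with no measurable resistance.
- **Go end:** it stopped with the collar about 1 mm short of where I had predicted. I held it there at about 7–8 N for over 1 s.
- **No-go end:** I pushed it in from the other face. Only the pilot went in, and it stopped within 0.3 mm of the predicted place. I held it at about 6–9 N for over 2 s, and the 25 mm plug stayed visibly outside the bore.
- **Laying back:** the gauge came down on the saddle floor with about 2 N and I released it. Top views from before and after match: it lies level, in the same place and the same way round. The gripper is clear of everything.

One reading seemed to disagree: a first top-view comparison suggested the gauge had shifted about 4 mm along the rest. A closer look showed that was a shadow on the handle. I kept well above or clear of the ring, spacer, tray and flat box, but checked only the spacer in the last picture, where it had not visibly moved.

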